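# Bolt a desk-lamp foot to its board with a drift pin

## Task

Put whatever has been left lying on the plywood lamp board into the grey tray, then slide the white lamp foot along the board, without lifting it off, until its three holes lie over the three holes in the board. Push the blue-handled drift pin all the way down through one pair of holes to line them up, and with it in place drop a bolt into each of the other two; then draw the pin, put it back upright in its own hole in the wooden block, and fit the last bolt, so that all three bolt heads sit down on the foot. Do not disturb the other things on the bench.

Things in the scene. Friction and masses are not known exactly. Their poses are not given: they have to be found in the camera images.
- board: the lamp board: a plywood board 300 x 360 x 26 mm screwed down on the bench (never moves during a run), placed anew each time. Origin: centre of its underside; x along its 300 mm side, y along its 360 mm side, z up; its top is at z = 26 mm. Its three bolt holes lie in its -y half, on a circle of 60 mm radius about the point (0, -70) mm
- board_hole0 (a point): centre of hole 0 in the lamp board, at its top face: a plain 12 mm hole right through to the bench 26 mm below, with a dark drill-mark ring round it; at (60, -70) mm in the board's frame
- board_hole1 (a point): centre of hole 1 in the lamp board, at its top face: a plain 12 mm hole right through to the bench 26 mm below, with a dark drill-mark ring round it; at (-30, -18) mm in the board's frame
- board_hole2 (a point): centre of hole 2 in the lamp board, at its top face: a plain 12 mm hole right through to the bench 26 mm below, with a dark drill-mark ring round it; at (-30, -122) mm in the board's frame
- foot_center (a point): the lamp foot: a loose white metal plate 150 (x) x 140 (y) x 8 mm, about 0.55 kg, lying flat on the lamp board on its +y side, turned by up to 0.15 rad from the board's axes; in its middle a low sloping cone (34 mm radius at the plate, 18 mm radius at the top, 22 mm above the underside) with the lamp's socket. Too wide to grip: push it by its edges. This point is the plate's centre, 4 mm above its underside; x, y, z are the plate's axes
- foot_hole0 (a point): centre of hole 0 in the lamp foot, at the plate's top face: a plain 13 mm hole through the 8 mm plate; at (60, 0) mm from the plate's centre. It belongs over board hole 0
- foot_hole1 (a point): centre of hole 1 in the lamp foot, at the plate's top face: a plain 13 mm hole through the 8 mm plate; at (-30, 52) mm from the plate's centre. It belongs over board hole 1
- foot_hole2 (a point): centre of hole 2 in the lamp foot, at the plate's top face: a plain 13 mm hole through the 8 mm plate; at (-30, -52) mm from the plate's centre. It belongs over board hole 2
- pin_grip (a point): the drift pin: steel, 90 mm long; the tip is a cone from 5 mm diameter to 11 mm over the first 18 mm, then an 11 mm shank up to 60 mm, then a blue grip 20 mm in diameter and 30 mm tall. This point is the middle of the blue grip, 75 mm above the tip; z points from tip to grip. It starts upright in its hole in the wooden block. Pushed all the way down through foot and board, its tip stands on the bench under the board; let go, it may lean by up to 0.1 rad in the holes
- pin_tip (a point): the tip (lower end) of the drift pin, on its axis
- bolt0_head (a point): bolt 0: a dark knurled round head 20 mm in diameter and 16 mm tall on a steel shank 10 mm in diameter and 30 mm long with a 4 mm tapered end; all three bolts are alike and any may go in any hole. This point is the middle of the head, 8 mm above its underside and 38 mm above the lower end; z points from shank to head. It starts upright in the wooden block with its head resting on the block's top
- bolt1_head (a point): bolt 1: a dark knurled round head 20 mm in diameter and 16 mm tall on a steel shank 10 mm in diameter and 30 mm long with a 4 mm tapered end; all three bolts are alike and any may go in any hole. This point is the middle of the head, 8 mm above its underside and 38 mm above the lower end; z points from shank to head. It starts upright in the wooden block with its head resting on the block's top
- bolt2_head (a point): bolt 2: a dark knurled round head 20 mm in diameter and 16 mm tall on a steel shank 10 mm in diameter and 30 mm long with a 4 mm tapered end; all three bolts are alike and any may go in any hole. This point is the middle of the head, 8 mm above its underside and 38 mm above the lower end; z points from shank to head. It starts upright in the wooden block with its head resting on the block's top
- rack: the wooden block: 180 (x) x 60 (y) x 42 mm, fixed to the bench (its place varies), with a row of four 13 mm holes, 36 mm deep, along its x axis at -67.5, -22.5, 22.5 (the bolts) and 67.5 mm (the pin). Origin: centre of its underside, z up
- rack_pin_hole (a point): centre of the mouth of the pin's hole in the wooden block, 42 mm above the bench. Standing in it, the pin is loose enough to lean a little, and its tip is 36 mm lower
- tray: the grey open tray: 220 (x) x 160 (y) x 45 mm, walls and floor 4 mm thick, fixed to the bench (its place varies; tray and block may change sides). Origin: centre of its underside, z up
- tape_mid (a point): a roll of blue tape lying flat: 56 mm outside, 38 mm inside diameter, 24 mm tall; this is its centre, 12 mm up. May be absent; if present it starts lying on the lamp board
- jar_mid (a point): a small amber paint jar with a red cap, standing: 42 mm in diameter, 40 mm tall; this is its centre, 20 mm up. May be absent; if present it starts standing on the lamp board
- sander_mid (a point): a cork sanding block with an orange base: 70 (x) x 40 (y) x 28 mm; this is its centre, 14 mm up. May be absent; if present it starts lying on the lamp board
- brush_cup: a white cup of brushes, 72 mm in diameter, 95 mm tall plus the brushes; bystander; origin: centre of its underside
- paint_bottle: a green paint bottle, 44 mm in diameter, 110 mm tall; bystander; origin: centre of its underside
- glue_bottle: a white glue bottle, 52 mm in diameter, 140 mm tall; bystander; origin: centre of its underside
- dispenser: a grey tape dispenser, 75 x 130 x 68 mm; bystander; origin: centre of its underside
- mug: a blue mug, 80 mm in diameter, 90 mm tall; bystander; origin: centre of its underside
There are look-alikes about, which are no part of the job. Of the things shaped like the part that bears tape_mid, the blue one is meant.

How it is judged:
By the outcome, as a careful person would: the job done as asked, in the order asked, and still so for the second after the job is handed in, with the robot touching nothing.
Of tape, jar, sander only 1 to 3 are there at a start; the rules pass over those that are not, and their reading is None.
At some moment in a run one of tape, jar, sander, foot may be knocked a few centimetres aside while the robot is not near it.
It also fails if it takes over 210 s, if anything falls off the work surface, if the arm or the gripper's body presses on something with over 40 N, if the wrist force passes 120 N, or if a joint passes its speed limit or range.

## Robot

A 6-joint arm with a two-finger parallel gripper is mounted at the origin on the work surface. World frame = base frame: x ahead of the robot, y to its left, z up, the work surface at z = 0. Lengths are in m, angles in rad, forces in N, time in s.
With the tool pointing down it reaches from about 0.375 to 0.9 m from the base axis. Payload 3.1 kg.
Tool frame: the origin (TCP) lies at the very end of the fingers, on their centre line; the grasp point (between the pads) lies 19 mm behind it; z points along the fingers, y is the line along which they close (so a half turn about z gives the same grasp; the last joint's range is limited). The gripper opens to 87 mm and grips with 3 to 60 N. Pads are 19 mm wide; open, the fingers measure 117 mm over their backs; the gripper's body (75 mm by 190 mm) begins 51 mm behind the grasp point.
Start: joints at [-1.313, 0.527, 1.433, -0, 1.181, -0.178], TCP at [0.264, -0.567, 0.223] pointing down, gripper open.
Joint ranges: [-3.08, 3.08], [-0.75, 2.2], [0.22, 2.44], [-1.43, 4.57], [0, 2.65], [-2.85, 2.85]. Speed limits (rad/s): [2.79, 2.79, 3.14, 3.14, 3.14, 3.14].

## Interface

Orientations are given as a unit quaternion [x, y, z, w].
In Python, from rig import status, viewer, robot gives the robot as it stands.
- The arm moves only by the tool arm_command, never from a script. Its arguments are lists of equal length, an entry for each row: "delta_rot": the turn, a rotation vector about the tool's x, y, z in degrees, a list of three; "delta_pos": the shift along the tool's x, y, z in m, a list of three; "gripper": the closure, from -1 (fully open) to 1 (shut). In form: {"delta_rot": [[rx, ry, rz], ...], "delta_pos": [[dx, dy, dz], ...], "gripper": [gripper, ...]}. A call has 1 to 12 rows; each row is the pose to reach, as a shift and turn from the pose commanded when the call began, along the tool's axes at that moment; what a row does not reach only later rows make up. A row lasts 1/12 s, in which the tool goes at most 41.7 mm and 7.16 degrees, less where a joint would pass 70% of its speed; a pose out of reach is approached as far as the arm can. A call with a gripper value outside its range is refused whole. The fingers move at their own pace and stop on an object; "grip_force" is the grip in N (left out, the last holds). Time passes only in rows, so rows that repeat a pose let the fingers close. It gives the time, the measured TCP pose, the force, the opening and the grip force at its end, in the units of the state.
- status.get_obs(): the state, without advancing time (a new reading comes with each control period).
- viewer.camera(name): name is "side" or "top"; returns a dict with "pixels" (480x640x3 uint8, blue, green, red), "fx", "fy", "cx", "cy" (pixels), "k1" (the pictures are not rectified: a ray, as slopes to the right and down, at radius r is drawn at 1 + k1 r^2 times it, then the intrinsics apply), "pose" (4x4, takes a point from camera to world coordinates). Camera axes: x right, y down, z forward; pixel columns grow to the right and rows downward; lengths in m; the calibration is good to about 2 mm. A picture is of the moment at which its call begins. There is no depth.
- robot.hand_in(): hands the job in; it is judged then, once.
The state is a dict: "time": time; "q": joint angles; "joint_velocities": joint speeds; "joint_torque": joint torques, N m; "position": TCP position; "tool_rot": TCP orientation; "ft_force": force on the tool from outside, world axes, zero at the start; "moment": the same for the moment, N m; "grip_width": finger opening in m; "grip_force": force on a finger pad.
Only numpy, scipy, OpenCV 4.12 (cv2) and the standard library are available. Lean on these libraries where they do the work, as an engineer would, in place of code of your own. Each camera call takes 0.05 s, during which the arm holds its last target. There are 200 camera calls.

## Working session

There is one attempt and no reset: what is moved stays moved. The work goes in short steps, Python scripts to look and compute and a tool call to move; the robot and the scene stay as the last step left them, time stands still between calls to the robot, and variables do not carry over. Pictures are saved under pics/ and viewed, at most 14 in all, crops included, and the job is handed in when it is done.

Besides the shell and the picture viewer there is one more tool, called after "Call:" by a JSON object that holds its "name" and its "arguments", one argument or row to a line. arm_command: Moves the arm, as the interface text tells. Its arguments: {"type":"object","properties":{"delta_rot":{"type":"array","items":{"type":"array","items":{"type":"number"}}},"delta_pos":{"type":"array","items":{"type":"array","items":{"type":"number"}}},"gripper":{"type":"array","items":{"type":"number"}},"grip_force":{"type":"number"}},"required":["delta_rot","delta_pos","gripper"]}

```bash
ls; mkdir -p pics
cat > h.py <<'E'
import numpy as np, cv2
from rig import status, viewer, robot
from scipy.spatial.transform import Rotation as R
def cam(n):
    c=viewer.camera(n); return c
def ray(c,u,v):
    x=(u-c['cx'])/c['fx']; y=(v-c['cy'])/c['fy']; rd=np.hypot(x,y); r=rd
    for _ in range(20): r=rd/(1+c['k1']*r*r)
    s=r/rd if rd>0 else 1
    d=c['pose'][:3,:3]@np.array([x*s,y*s,1]); return c['pose'][:3,3],d
def onz(c,u,v,z):
    o,d=ray(c,u,v); return o+d*(z-o[2])/d[2]
def proj(c,p):
    T=np.linalg.inv(c['pose']); q=T[:3,:3]@np.array(p)+T[:3,3]
    x,y=q[0]/q[2],q[1]/q[2]; k=1+c['k1']*(x*x+y*y)
    return np.array([c['fx']*x*k+c['cx'],c['fy']*y*k+c['cy']])
def tri(c1,p1,c2,p2):
    o1,d1=ray(c1,*p1);o2,d2=ray(c2,*p2)
    A=np.stack([d1,-d2],1); s=np.linalg.lstsq(A,o2-o1,rcond=None)[0]
    a=o1+d1*s[0];b=o2+d2*s[1]; return (a+b)/2,np.linalg.norm(a-b)
def blobs(mask,amin=30):
    n,l,s,ce=cv2.connectedComponentsWithStats(mask.astype(np.uint8))
    return [(ce[i].round(1),s[i].tolist()) for i in range(1,n) if s[i][4]>=amin]
E
python3 - <<'E'
from h import *
for n in('top','side'):
    c=cam(n); cv2.imwrite(f'pics/{n}0.png',c['pixels']); print(n,c['fx'],c['cx'],c['cy'],c['k1'],c['pose'].round(3).tolist())
o=status.get_obs(); print({k:np.round(v,3).tolist() for k,v in o.items()})
E
```

```text
pics
top 534.0543285181634 325.629771653655 237.6899072662573 -0.07340277563857077 [[-0.005, -0.979, 0.206, 0.272], [-1.0, 0.006, 0.0, -0.009], [-0.001, -0.206, -0.979, 1.495], [0.0, 0.0, 0.0, 1.0]]
side 433.2708784545291 324.0663029381797 235.10455162466354 -0.07332307700085908 [[0.982, -0.119, 0.147, 0.367], [-0.189, -0.639, 0.746, -0.963], [0.005, -0.76, -0.65, 0.917], [0.0, 0.0, 0.0, 1.0]]
{'time': 0.1, 'q': [-1.314, 0.528, 1.434, -0.0, 1.181, -0.178], 'joint_velocities': [-0.001, -0.002, -0.002, 0.0, 0.0, 0.001], 'joint_torque': [-0.001, -44.099, -17.715, 0.063, 0.053, -0.0], 'position': [0.264, -0.566, 0.222], 'tool_rot': [0.976, 0.216, -0.0, -0.001], 'ft_force': [1.206, 0.584, 1.104], 'moment': [-0.005, 0.006, -0.029], 'grip_force': 0.0, 'grip_width': 0.087}
```

View pics/top0.png

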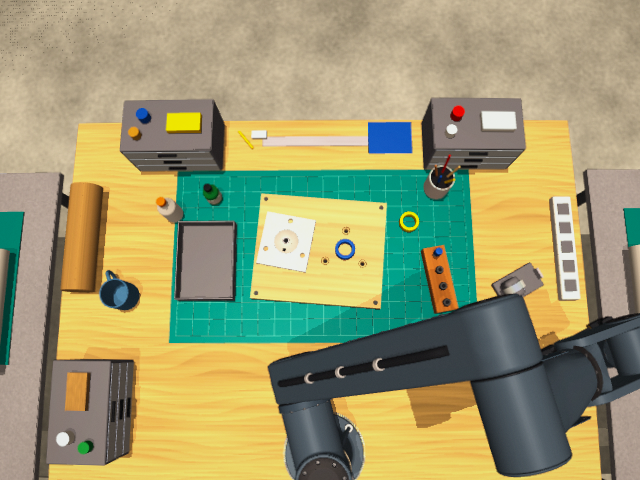

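View pics/side0.png

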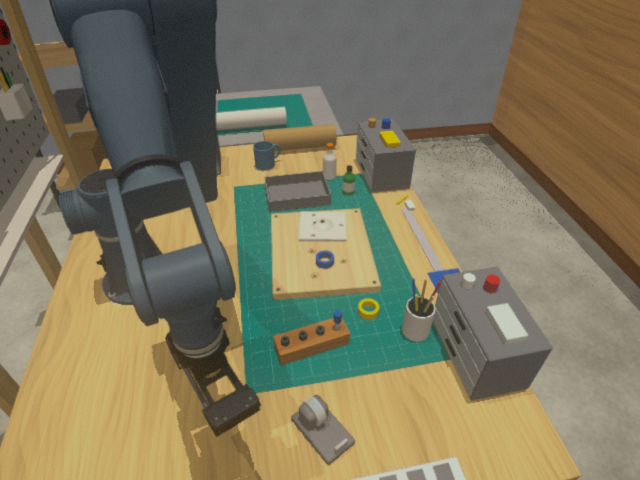

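The top view shows the board at about (320,250), the white foot at (286,242) and the board holes at (346,231), (325,261) and (362,264). The rack is at (438,280) with the pin at (437,252), and the tray is at (206,260).

Things that could be taken for the tape: the blue ring on the board at (345,249), the yellow ring on the mat at (409,221), and the blue grip of the pin at (437,252). I choose the blue ring. There's no jar or sander on the board.

```bash
cat > m.py <<'E'
from h import *
t=cv2.imread('pics/top0.png'); 
cr=t[180:325,165:465]; cv2.imwrite('pics/crop0.png',cv2.resize(cr[:, 75:],None,fx=3.5,fy=3.5,interpolation=cv2.INTER_CUBIC))
E
python3 m.py
python3 - <<'E'
from h import *
for n in('top','side'):
    h=cv2.cvtColor(cv2.imread(f'pics/{n}0.png'),cv2.COLOR_BGR2HSV)
    P={'top':[(320,215),(370,220),(290,225),(286,242),(300,190),(345,240),(356,249),(437,252),(432,262),(346,231),(439,270),(206,260),(264,244)],'side':[(290,260),(350,280),(310,223),(340,230),(260,300),(325,266),(317,259),(338,317),(290,350),(314,276),(285,341)]}[n]
    for p in P: print(n,p,h[p[1],p[0]])
E
```

```text
top (320, 215) [ 29 106 238]
top (370, 220) [ 28 109 239]
top (290, 225) [ 37  10 240]
top (286, 242) [ 5 34 83]
top (300, 190) [ 86 255 155]
top (345, 240) [108 210 208]
top (356, 249) [ 26 124 239]
top (437, 252) [108 205 213]
top (432, 262) [ 14 211 225]
top (346, 231) [13 83 49]
top (439, 270) [ 0  9 30]
top (206, 260) [ 10  35 152]
top (264, 244) [ 39   7 240]
side (290, 260) [ 22 100 201]
side (350, 280) [ 20 104 201]
side (310, 223) [ 29  28 199]
side (340, 230) [ 29  28 200]
side (260, 300) [ 83 154 114]
side (325, 266) [113  60  93]
side (317, 259) [111 124 148]
side (338, 317) [106  89  77]
side (290, 350) [ 16 161 174]
side (314, 276) [ 19 115 146]
side (285, 341) [33 32 79]
```

View pics/crop0.png

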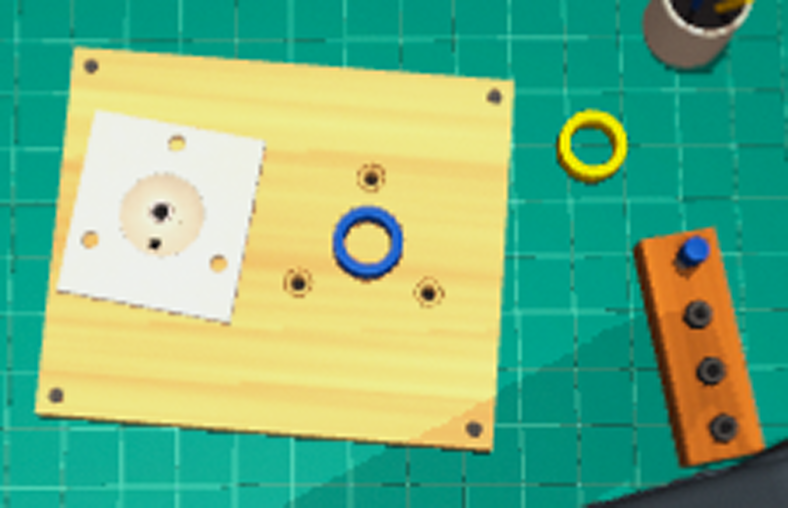

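The crop confirms the choice: the blue ring is on the board between the holes, at (345,249) in the full frame, and the yellow ring is off the board.

```bash
cat >> h.py <<'E'
def crop(im,x0,y0,x1,y1): 
    m=np.zeros(im.shape[:2],bool); m[y0:y1,x0:x1]=1; return m
def filled(mask,amin):
    cs,_=cv2.findContours(mask.astype(np.uint8),cv2.RETR_EXTERNAL,cv2.CHAIN_APPROX_NONE)
    return [c[:,0] for c in cs if cv2.contourArea(c)>=amin]
def rect(c,cont,z):
    p=np.array([onz(c,u,v,z)[:2] for u,v in cont])*1000
    return cv2.minAreaRect(p.astype(np.float32)), p
def cen(im,mask,box,amin=3):
    "weighted blob centroids in a box"
    m=mask&crop(im,*box); return blobs(m,amin)
E
cat > m.py <<'E'
from h import *
np.set_printoptions(precision=4,suppress=True)
C={n:cam(n) for n in('top','side')}
for n,c in C.items():
    im=c['pixels']; h=cv2.cvtColor(im,cv2.COLOR_BGR2HSV).astype(int); H,S,V=h[...,0],h[...,1],h[...,2]
    top=n=='top'
    B=(245,188,392,315) if top else (262,205,385,305)
    ply=(V>(200 if top else 170))&((H<45)|(S<60))&crop(im,*B)
    k=max(filled(ply,500),key=cv2.contourArea); r,p=rect(c,k,.026); print(n,'board',r)
    q=cv2.approxPolyDP(k,6,True)[:,0]; print([ (onz(c,*a,.026)[:2]*1000).round(0).tolist() for a in q])
    w=(S<(60 if top else 45))&(V>(200 if top else 170))&crop(im,*((250,205,318,275) if top else (290,205,352,245)))
    k=max(filled(w,200),key=cv2.contourArea); r,p=rect(c,k,.034); print(n,'foot',r)
    hull=np.zeros(im.shape[:2],np.uint8); cv2.fillPoly(hull,[cv2.convexHull(k)],1); hull=cv2.erode(hull,np.ones((3,3)))
    for b in blobs((hull>0)&(~w),3): print('  footspot',b[0],b[1][4],onz(c,*b[0],.034))
    box=(312,222,378,272) if top else (300,242,356,284)
    dark=(V<(215 if top else 185))&((H<60))&crop(im,*box)
    for b in blobs(dark,8): print('  boardspot',b[0],b[1],onz(c,*b[0],.026))
    blue=(H>98)&(H<125)&(S>(120 if top else 50))
    box=(325,230,365,268) if top else (310,245,340,272)
    for k in filled(blue&crop(im,*box),20): m=cv2.minEnclosingCircle(k); M=cv2.moments(k); u=(M['m10']/M['m00'],M['m01']/M['m00']); print('  tape',u,onz(c,*u,.038))
    box=(425,240,450,262) if top else (328,305,348,332)
    for b in cen(im,blue,box,6): print('  pin',b,onz(c,*b[0],.096))
    box=(425,262,456,312) if top else (274,318,334,352)
    for b in cen(im,(V<80),box,6): print('  bolt',b,onz(c,*b[0],.056))
    rk=(H<22)&(S>130)&(V>110)&crop(im,*((415,240,465,318) if top else (268,310,355,365)))
    print('  rack',[(rect(c,k,.042)[0]) for k in filled(rk,200)])
    if top:
        tr=(S<90)&(V<190)&crop(im,170,215,242,305)
        for k in filled(tr,500): print(' tray',rect(c,k,.045)[0], k.min(0),k.max(0))
E
python3 m.py
```

```text
top board ((547.7115478515625, 9.629745483398438), (359.9742431640625, 299.21722412109375), 85.15335083007812)
[[710.0, 176.0], [415.0, 200.0], [388.0, -157.0], [681.0, -182.0]]
top foot ((570.341796875, 102.74993133544922), (140.19264221191406, 150.97926330566406), 78.89739227294922)
  footspot [290.1 220.4] 17 [0.6292 0.0909 0.034 ]
  footspot [285.3 240.2] 23 [0.5724 0.1038 0.034 ]
  footspot [265.2 248.2] 19 [0.5499 0.1597 0.034 ]
  footspot [283.8 249.3] 11 [0.5465 0.1077 0.034 ]
  footspot [302.  254.9] 20 [0.5304 0.057  0.034 ]
  boardspot [346.  230.7] [342, 227, 8, 8, 33] [ 0.6004 -0.0664  0.026 ]
  boardspot [349.8 246.6] [347, 244, 5, 7, 8] [ 0.5547 -0.0764  0.026 ]
  boardspot [325.  259.8] [322, 257, 7, 6, 26] [ 0.5176 -0.0068  0.026 ]
  boardspot [344.3 259.3] [341, 259, 8, 2, 9] [ 0.5187 -0.0606  0.026 ]
  boardspot [361.8 263.1] [359, 259, 8, 9, 28] [ 0.5077 -0.1092  0.026 ]
  tape (344.732386027235, 248.76494967436352) [ 0.5463 -0.0617  0.038 ]
  pin (array([437.8, 251.4]), [434, 248, 8, 8, 48]) [ 0.5268 -0.3082  0.096 ]
  bolt (array([429.5, 288.7]), [425, 264, 11, 
[... 1370 characters left out ...]
.9] [340, 259, 7, 5, 21] [ 0.6012 -0.0663  0.026 ]
  boardspot [314.  275.4] [311, 273, 8, 6, 29] [ 0.5065 -0.1093  0.026 ]
  tape (324.4490627546862, 258.2534637326813) [ 0.5469 -0.0574  0.038 ]
  pin (array([337.1, 315.5]), [334, 310, 8, 12, 71]) [ 0.5272 -0.3185  0.096 ]
  bolt (array([319.7, 330.6]), [316, 326, 8, 9, 43]) [ 0.4834 -0.325   0.056 ]
  bolt (array([302.4, 335.6]), [299, 332, 8, 8, 50]) [ 0.4397 -0.332   0.056 ]
  bolt (array([284.7, 341.1]), [281, 337, 8, 9, 55]) [ 0.3957 -0.3401  0.056 ]
  bolt (array([274.8, 348.5]), [274, 346, 3, 6, 6]) [ 0.3702 -0.3568  0.056 ]
  rack [((462.6583557128906, -326.69354248046875), (179.65989685058594, 66.4936752319336), 9.093016624450684)]
```

```bash
cat >> h.py <<'E'
def go(*T):
    "print tool-frame deltas (m, deg) to world targets (x,y,z,psi): tool x at yaw psi, z down"
    o=status.get_obs(); Rt=R.from_quat(o['tool_rot']).as_matrix(); p=np.array(o['position'])
    print('t',round(o['time'],1),'p',p.round(4),'psi',np.degrees(np.arctan2(Rt[1,0],Rt[0,0])).round(2),'F',np.round(o['ft_force'],1),'w',round(o['grip_width'],4),'gf',round(o['grip_force'],1))
    for x,y,z,s in T:
        a=np.radians(s); W=np.array([[np.cos(a),np.sin(a),0],[np.sin(a),-np.cos(a),0],[0,0,-1]]).T
        print('  rot',np.degrees(R.from_matrix(Rt.T@W).as_rotvec()).round(2).tolist(),'pos',(Rt.T@(np.array([x,y,z])-p)).round(4).tolist())
E
python3 - <<'E'
from h import *
c=dict(t=cam('top'),s=cam('side'))
for n,a,b in(('tape',(344.7,248.8),(324.4,258.3)),('pin',(437.8,251.4),(337.1,315.5)),('b0',(438.4,270.2),(319.7,330.6)),('b1',(442.3,285.9),(302.4,335.6)),('b2',(446,301.9),(284.7,341.1))):
    p,e=tri(c['t'],a,c['s'],b); print(n,p.round(4),round(e,4))
print('tray',onz(c['t'],177,221,.045),onz(c['t'],236,300,.045),onz(c['t'],206.5,260.5,.045))
go((.4,-.3,.2,60),(.5466,-.0597,.12,90))
E
```

```text
tape [ 0.5457 -0.0615  0.0418] 0.0004
pin [ 0.5289 -0.3104  0.0857] 0.0005
b0 [ 0.484  -0.318   0.0464] 0.0014
b1 [ 0.4401 -0.3263  0.0482] 0.0006
b2 [ 0.3961 -0.3344  0.048 ] 0.0002
tray [0.62688735 0.40849025 0.045     ] [0.40501529 0.2355224  0.045     ] [0.51411442 0.32033353 0.045     ]
t 0.3 p [ 0.2638 -0.5663  0.2222] psi 24.97 F [ 0.4 -0.4 -0.2] w 0.0871 gf 0.0
  rot [-0.04, -0.02, -35.03] pos [0.2359, -0.1839, 0.0224]
  rot [-0.03, -0.03, -65.03] pos [0.4702, -0.3398, 0.1025]
```

Call:
{"name": "arm_command", "arguments": {
  "delta_rot": [
    [0,0,-16],
    [0,0,-35],
    [0,0,-50],
    [0,0,-65],
    [0,0,-65],
    [0,0,-65],
    [0,0,-65],
    [0,0,-65],
    [0,0,-65],
    [0,0,-65],
    [0,0,-65],
    [0,0,-65]
  ],
  "delta_pos": [
    [0.05,-0.036,0],
    [0.1,-0.072,0],
    [0.15,-0.108,0],
    [0.19,-0.137,0],
    [0.23,-0.166,0],
    [0.27,-0.195,0],
    [0.31,-0.224,0],
    [0.35,-0.253,0],
    [0.39,-0.282,0.02],
    [0.43,-0.311,0.04],
    [0.47,-0.34,0.08],
    [0.47,-0.34,0.1]
  ],
  "gripper": [-1,-1,-1,-1,-1,-1,-1,-1,-1,-1,-1,-1],
  "grip_force": 8
}}

```text
time: 1.3
position: [0.5047, -0.1367, 0.1733]
tool_rot: [0.707, 0.707, 0.001, 0.002]
ft_force: [1.1, -0.2, 0.3]
grip_width: 0.0873
grip_force: 0.0
```

```bash
python3 -c "
from h import *
go((.546,-.061,.029,90),(.546,-.061,.15,90))"
```

```text
t 1.3 p [ 0.5047 -0.1367  0.1733] psi 90.0 F [ 1.1 -0.2  0.3] w 0.0873 gf 0.0
  rot [0.22, 0.11, -0.0] pos [0.076, 0.0407, 0.1443]
  rot [0.22, 0.11, -0.0] pos [0.0757, 0.0412, 0.0233]
```

Call:
{"name": "arm_command", "arguments": {
  "delta_rot": [
    [0,0,0],
    [0,0,0],
    [0,0,0],
    [0,0,0],
    [0,0,0],
    [0,0,0]
  ],
  "delta_pos": [
    [0.04,0.02,0],
    [0.07,0.04,0.05],
    [0.076,0.04,0.1],
    [0.076,0.04,0.1],
    [0.076,0.04,0.1],
    [0.076,0.04,0.1]
  ],
  "gripper": [-1,-1,-1,-1,-1,-1]
}}

```text
time: 1.8
position: [0.5419, -0.0616, 0.0713]
tool_rot: [0.707, 0.707, -0.001, -0.002]
ft_force: [-0.3, -1.0, 0.3]
grip_width: 0.0873
grip_force: 0.0
```

```bash
python3 -c "
from h import *
go((.546,-.061,.029,90),(.546,-.061,.15,90))"
```

```text
t 1.8 p [ 0.5419 -0.0616  0.0713] psi 90.04 F [-0.3 -1.   0.3] w 0.0873 gf 0.0
  rot [-0.2, -0.06, 0.04] pos [0.0006, 0.0042, 0.0423]
  rot [-0.2, -0.06, 0.04] pos [0.0007, 0.0038, -0.0787]
```

Call:
{"name": "arm_command", "arguments": {
  "delta_rot": [
    [0,0,0],
    [0,0,0],
    [0,0,0],
    [0,0,0],
    [0,0,0],
    [0,0,0],
    [0,0,0],
    [0,0,0]
  ],
  "delta_pos": [
    [0,0.004,0.02],
    [0,0.004,0.036],
    [0,0.004,0.042],
    [0,0.004,0.042],
    [0,0.004,0.042],
    [0,0.004,0.042],
    [0,0.004,0.042],
    [0,0.004,0.042]
  ],
  "gripper": [-1,-1,-1,-1,0.6,0.6,0.6,0.6]
}}

```text
time: 2.47
position: [0.5474, -0.0626, 0.0314]
tool_rot: [0.707, 0.707, 0.0, 0.001]
ft_force: [0.6, 0.6, -0.5]
grip_width: 0.0678
grip_force: 0.0
```

```bash
python3 -c "
from h import *
go((.546,-.061,.14,90),(.515,.32,.14,90),(.515,.32,.02,90))"
```

```text
t 2.5 p [ 0.5474 -0.0626  0.0314] psi 89.96 F [ 0.6  0.6 -0.5] w 0.0678 gf 0.0
  rot [0.1, 0.03, -0.04] pos [0.0015, -0.0012, -0.1086]
  rot [0.1, 0.03, -0.04] pos [0.3825, -0.0325, -0.1089]
  rot [0.1, 0.03, -0.04] pos [0.3825, -0.0327, 0.0111]
```

Call:
{"name": "arm_command", "arguments": {
  "delta_rot": [
    [0,0,0],
    [0,0,0],
    [0,0,0],
    [0,0,0],
    [0,0,0],
    [0,0,0],
    [0,0,0],
    [0,0,0]
  ],
  "delta_pos": [
    [0,0,0],
    [0,0,0],
    [0,0,0],
    [0,0,0],
    [0,0,0],
    [0,0,-0.03],
    [0,0,-0.07],
    [0,0,-0.11]
  ],
  "gripper": [0.6,0.6,0.6,0.6,0.6,0.6,0.6,0.6]
}}

```text
time: 3.13
position: [0.5456, -0.0619, 0.14]
tool_rot: [0.707, 0.707, -0.001, -0.002]
ft_force: [0.5, -0.0, 0.3]
grip_width: 0.0552
grip_force: 8.0
```

Call:
{"name": "arm_command", "arguments": {
  "delta_rot": [
    [0,0,0],
    [0,0,0],
    [0,0,0],
    [0,0,0],
    [0,0,0],
    [0,0,0],
    [0,0,0],
    [0,0,0],
    [0,0,0],
    [0,0,0],
    [0,0,0],
    [0,0,0]
  ],
  "delta_pos": [
    [0.03,0,0],
    [0.07,-0.01,0],
    [0.11,-0.02,0],
    [0.15,-0.03,0],
    [0.19,-0.03,0],
    [0.23,-0.03,0],
    [0.27,-0.03,0],
    [0.31,-0.03,0],
    [0.35,-0.03,0],
    [0.382,-0.03,0],
    [0.382,-0.03,0],
    [0.382,-0.03,0]
  ],
  "gripper": [0.6,0.6,0.6,0.6,0.6,0.6,0.6,0.6,0.6,0.6,0.6,0.6]
}}

```text
time: 4.13
position: [0.5163, 0.3214, 0.1397]
tool_rot: [0.706, 0.708, -0.0, 0.0]
ft_force: [-0.3, -0.1, -1.0]
grip_width: 0.0552
grip_force: 8.0
```

```bash
python3 -c "
from h import *
go((.515,.32,.02,90))
c=cam('side'); cv2.imwrite('pics/s1.png',c['pixels'][120:320,200:460])"
```

```text
t 4.1 p [0.5163 0.3214 0.1397] psi 90.19 F [-0.3 -0.1 -1. ] w 0.0552 gf 8.0
  rot [-0.02, 0.02, 0.19] pos [-0.0014, -0.0013, 0.1197]
```

View pics/s1.png

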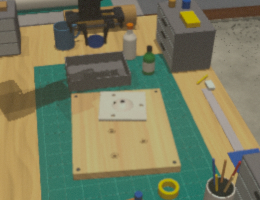

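The crop shows the blue tape in the gripper above the tray, at about (96,42).

Call:
{"name": "arm_command", "arguments": {
  "delta_rot": [
    [0,0,0],
    [0,0,0],
    [0,0,0],
    [0,0,0],
    [0,0,0],
    [0,0,0],
    [0,0,0],
    [0,0,0],
    [0,0,0],
    [0,0,0],
    [0,0,0],
    [0,0,0]
  ],
  "delta_pos": [
    [0,0,0.03],
    [0,0,0.06],
    [0,0,0.09],
    [0,0,0.115],
    [0,0,0.126],
    [0,0,0.126],
    [0,0,0.126],
    [0,0,0.126],
    [0,0,0.126],
    [0,0,0.126],
    [0,0,0.08],
    [0,0,0.03]
  ],
  "gripper": [0.6,0.6,0.6,0.6,0.6,0.6,-1,-1,-1,-1,-1,-1]
}}

```text
time: 5.18
position: [0.5147, 0.3188, 0.0957]
tool_rot: [0.707, 0.707, -0.004, -0.002]
ft_force: [1.3, 0.4, 0.9]
grip_width: 0.084
grip_force: 0.0
```

```bash
python3 -c "
from h import *
go((.5873,.1905,.11,78.9),(.5873,.1905,.029,78.9))"; sed -i 's/^C=/C0=/' m.py; sed -i 's/^C0=.*/import sys\nC={n:cam(n) for n in sys.argv[1:]}/' m.py; python3 m.py top side| grep -E 'foot|tape'
```

```text
t 5.2 p [0.5147 0.3188 0.0957] psi 89.97 F [1.3 0.4 0.9] w 0.084 gf 0.0
  rot [-0.41, 0.21, 11.07] pos [-0.1283, 0.0726, -0.0144]
  rot [-0.41, 0.21, 11.07] pos [-0.1281, 0.0732, 0.0666]
top foot ((570.735107421875, 102.67232513427734), (140.18829345703125, 150.1827850341797), 78.90037536621094)
  footspot [290.1 220.4] 17 [0.6292 0.0909 0.034 ]
  footspot [289.  231.4] 5 [0.5975 0.0937 0.034 ]
  footspot [285.3 240.3] 24 [0.5721 0.1038 0.034 ]
  footspot [265.2 248.2] 19 [0.5499 0.1597 0.034 ]
  footspot [283.8 249.4] 12 [0.5462 0.1077 0.034 ]
  footspot [302.  254.9] 20 [0.5304 0.057  0.034 ]
side foot ((570.0299682617188, 103.05448913574219), (132.9267120361328, 146.60464477539062), 79.4822769165039)
  footspot [313.3 214.9] 9 [0.5507 0.1581 0.034 ]
  footspot [322.  220.9] 20 [0.5732 0.1215 0.034 ]
  footspot [314.1 222.5] 13 [0.5465 0.118  0.034 ]
  footspot [340.8 224.9] 12 [0.629  0.0902 0.034 ]
  footspot [312.6 235.1] 11 [0.531  0.0568 0.034 ]
```

Call:
{"name": "arm_command", "arguments": {
  "delta_rot": [
    [0,0,4],
    [0,0,8],
    [0,0,11],
    [0,0,11],
    [0,0,11],
    [0,0,11],
    [0,0,11],
    [0,0,11],
    [0,0,11],
    [0,0,11]
  ],
  "delta_pos": [
    [-0.025,0.015,-0.01],
    [-0.06,0.035,-0.01],
    [-0.1,0.055,-0.01],
    [-0.128,0.073,-0.01],
    [-0.128,0.073,0.02],
    [-0.128,0.073,0.05],
    [-0.128,0.073,0.067],
    [-0.128,0.073,0.067],
    [-0.128,0.073,0.067],
    [-0.128,0.073,0.067]
  ],
  "gripper": [-1,-1,-1,-1,-1,-1,-1,-1,-1,-1]
}}

```text
time: 6.12
position: [0.5906, 0.1921, 0.032]
tool_rot: [0.772, 0.636, 0.001, 0.0]
ft_force: [-0.3, 0.2, 0.6]
grip_width: 0.087
grip_force: 0.0
```

```bash
python3 -c "
from h import *
go((.5873,.1905,.029,78.9))"
```

```text
t 6.1 p [0.5906 0.1921 0.032 ] psi 78.99 F [-0.3  0.2  0.6] w 0.087 gf 0.0
  rot [0.09, -0.03, 0.09] pos [-0.0022, -0.0029, 0.0029]
```

```bash
cat >> h.py <<'E'
def avg(n=5):
    P=[];A=[]
    for _ in range(n):
        cam('top'); o=status.get_obs(); P.append(o['position']); M=R.from_quat(o['tool_rot']).as_matrix(); A.append(np.degrees(np.arctan2(M[1,0],M[0,0])))
    P=np.array(P); print('avg',P.mean(0).round(4),'sd',P.std(0).round(4),'psi',np.mean(A).round(2),'F',np.round(o['ft_force'],1)); return P.mean(0)
E
python3 -c "
from h import *
avg(6)"
```

```text
avg [0.5906 0.1921 0.0321] sd [0.0002 0.0001 0.0002] psi 79.0 F [0.8 0.2 0.5]
```

Call:
{"name": "arm_command", "arguments": {
  "delta_rot": [
    [0,0,0],
    [0,0,0],
    [0,0,0],
    [0,0,-0.3],
    [0,0,-0.6],
    [0,0,-1],
    [0,0,-1.3],
    [0,0,-1.6],
    [0,0,-2],
    [0,0,-2.4],
    [0,0,-2.7],
    [0,0,-3]
  ],
  "delta_pos": [
    [0,0,0.003],
    [-0.004,0,0.003],
    [-0.009,0,0.003],
    [-0.016,0,0.003],
    [-0.024,-0.001,0.003],
    [-0.033,-0.002,0.003],
    [-0.042,-0.003,0.003],
    [-0.051,-0.004,0.003],
    [-0.06,-0.005,0.003],
    [-0.069,-0.005,0.003],
    [-0.078,-0.006,0.003],
    [-0.083,-0.006,0.003]
  ],
  "gripper": [-1,-1,-1,-1,-1,-1,-1,-1,-1,-1,-1,-1]
}}

```text
time: 7.42
position: [0.5677, 0.1101, 0.0277]
tool_rot: [0.755, 0.656, -0.0, -0.0]
ft_force: [0.3, 2.4, -1.2]
grip_width: 0.087
grip_force: 0.9
```

```bash
python3 -c "
from h import *
avg(4);go((.547,.0314,.029,85.15))"
```

```text
avg [0.568  0.1102 0.0278] sd [0.0003 0.0006 0.0001] psi 81.94 F [0.9 0.1 0.8]
t 7.6 p [0.5683 0.1109 0.0278] psi 81.96 F [0.9 0.1 0.8] w 0.087 gf 0.0
  rot [0.01, 0.02, -3.19] pos [-0.0817, -0.01, -0.0011]
```

Call:
{"name": "arm_command", "arguments": {
  "delta_rot": [
    [0,0,0],
    [0,0,-0.3],
    [0,0,-0.6],
    [0,0,-1],
    [0,0,-1.4],
    [0,0,-1.8],
    [0,0,-2.2],
    [0,0,-2.6],
    [0,0,-3],
    [0,0,-3.2],
    [0,0,-3.2],
    [0,0,-3.2]
  ],
  "delta_pos": [
    [-0.004,0,-0.001],
    [-0.01,-0.001,-0.001],
    [-0.018,-0.002,-0.001],
    [-0.027,-0.003,-0.001],
    [-0.036,-0.004,-0.001],
    [-0.045,-0.005,-0.001],
    [-0.054,-0.007,-0.001],
    [-0.063,-0.008,-0.001],
    [-0.071,-0.009,-0.001],
    [-0.077,-0.01,-0.001],
    [-0.08,-0.01,-0.001],
    [-0.082,-0.01,-0.001]
  ],
  "gripper": [-1,-1,-1,-1,-1,-1,-1,-1,-1,-1,-1,-1]
}}

```text
time: 8.62
position: [0.5466, 0.0311, 0.0288]
tool_rot: [0.737, 0.676, -0.0, -0.0]
ft_force: [0.9, 3.2, 0.8]
grip_width: 0.087
grip_force: 1.8
```

```bash
cat > f.py <<'E'
from h import *
np.set_printoptions(precision=4,suppress=True)
c=cam('side'); cv2.imwrite('pics/cur_s.png',c['pixels']); t=cam('top'); cv2.imwrite('pics/cur_t.png',t['pixels'])
a=cv2.resize(t['pixels'][190:320,235:405],None,fx=3,fy=3,interpolation=cv2.INTER_CUBIC); b=cv2.resize(c['pixels'][195:310,255:395],None,fx=2.05,fy=2.05,interpolation=cv2.INTER_CUBIC)
H=max(a.shape[0],b.shape[0]); f=lambda i:cv2.copyMakeBorder(i,0,H-i.shape[0],0,0,0)
import sys; cv2.imwrite('pics/'+sys.argv[1],np.hstack([f(a),f(b)]))
avg(3)
E
python3 f.py f1.png
```

```text
avg [0.5467 0.0313 0.0285] sd [0.     0.0001 0.    ] psi 85.21 F [1.5 0.4 0.4]
```

View pics/f1.png

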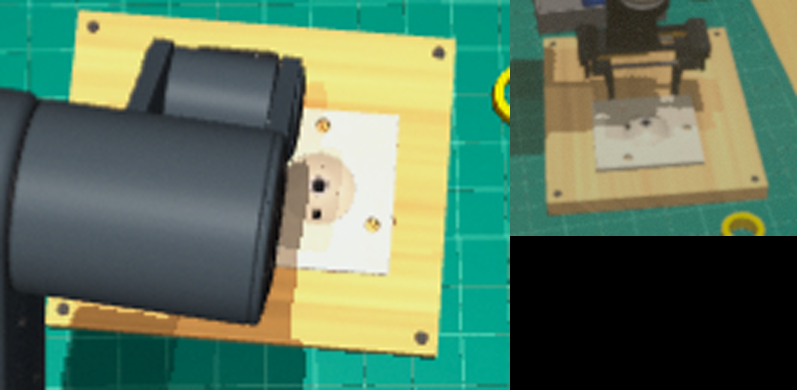

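The foot was pushed square toward the holes. In the composite its top-left holes show at about (323,125) and (373,224), and the arm hides the rest, so I'll back off to measure.

Call:
{"name": "arm_command", "arguments": {
  "delta_rot": [
    [0,0,0],
    [0,0,0],
    [0,0,0],
    [0,0,0],
    [0,0,0],
    [0,0,0],
    [0,0,0],
    [0,0,0],
    [0,0,0],
    [0,0,0],
    [0,0,0],
    [0,0,0]
  ],
  "delta_pos": [
    [0.01,0,0],
    [0.03,0,0],
    [0.03,0,-0.04],
    [0.05,0,-0.08],
    [0.09,0,-0.1],
    [0.13,0,-0.1],
    [0.17,0,-0.1],
    [0.21,0,-0.1],
    [0.25,0,-0.1],
    [0.27,0,-0.1],
    [0.27,0,-0.1],
    [0.27,0,-0.1]
  ],
  "gripper": [-1,-1,-1,-1,-1,-1,-1,-1,-1,-1,-1,-1]
}}

```text
time: 9.87
position: [0.5685, 0.3024, 0.1282]
tool_rot: [0.735, 0.678, -0.001, 0.0]
ft_force: [0.6, -0.6, 0.7]
grip_width: 0.0868
grip_force: 0.0
```

```bash
cat > f2.py <<'E'
from h import *
import sys
np.set_printoptions(precision=4,suppress=True)
yaw=np.radians(-4.85); B=np.array([[np.cos(yaw),-np.sin(yaw)],[np.sin(yaw),np.cos(yaw)]])
BH=[np.array([.5478,.0095])+B@np.array(p)/1000 for p in((60,-70),(-30,-18),(-30,-122))]
print('board holes',np.array(BH).tolist())
for n in sys.argv[1:]:
    c=cam(n); im=c['pixels']; cv2.imwrite(f'pics/l_{n}.png',im); top=n=='top'
    h=cv2.cvtColor(im,cv2.COLOR_BGR2HSV).astype(int); H,S,V=h[...,0],h[...,1],h[...,2]
    w=(S<(60 if top else 45))&(V>(190 if top else 160))&crop(im,*((250,195,390,305) if top else (280,205,375,300)))
    k=max(filled(w,200),key=cv2.contourArea); r,p=rect(c,k,.034); print(n,'foot',r)
    hull=np.zeros(im.shape[:2],np.uint8); cv2.fillPoly(hull,[cv2.convexHull(k)],1); hull=cv2.erode(hull,np.ones((3,3)))
    for b in blobs((hull>0)&(~w),3): print('  spot',b[0],b[1][2:],(onz(c,*b[0],.034)[:2]*1000).round(1))
E
python3 f2.py top side; python3 -c "
from h import *
avg(2)"
```

```text
board holes [[0.6016668483477475, -0.06532220692468758], [0.5163855628084364, -0.005899127765471288], [0.5075926316039131, -0.10952675130684428]]
top foot ((536.8633422851562, -50.555137634277344), (140.06283569335938, 150.6182861328125), 85.07294464111328)
  spot [342.4 231.5] [5, 4, 17] [596.3 -56. ]
  spot [340.8 251.2] [5, 5, 20] [540.3 -50.9]
  spot [321.1 261.6] [5, 4, 17] [511.3   4. ]
  spot [340. 261.] [3, 3, 9] [512.7 -48.3]
  spot [358.8 264.5] [5, 4, 18] [ 502.6 -100.3]
side foot ((536.9765014648438, -51.2994384765625), (137.55435180664062, 146.79965209960938), 85.1058349609375)
  spot [309.3 247.1] [4, 3, 9] [511.7   3.3]
  spot [320.6 254.4] [6, 4, 19] [539.5 -34.8]
  spot [312.2 256.5] [4, 4, 11] [513.4 -39.2]
  spot [340.8 257. ] [4, 3, 10] [596.3 -56.9]
  spot [329.  259.7] [3, 2, 3] [559.7 -61.8]
  spot [312.1 271.7] [5, 4, 13] [ 502.5 -101.5]
avg [0.5692 0.2994 0.1284] sd [0.0001 0.0001 0.0001] psi 85.11 F [ 1.2 -0.1  0.7]
```

```bash
python3 -c "
from h import *
go((.5480,.048,.11,85.1),(.5480,.048,.0285,85.1),(.546,.0226,.0285,85.1))"
```

```text
t 10.1 p [0.5693 0.2993 0.1285] psi 85.09 F [ 1.2 -0.1  0.7] w 0.0872 gf 0.0
  rot [-0.06, 0.04, -0.01] pos [-0.2522, 0.0003, 0.0187]
  rot [-0.06, 0.04, -0.01] pos [-0.2521, 0.0004, 0.1002]
  rot [-0.06, 0.04, -0.01] pos [-0.2776, 0.0006, 0.1002]
```

Call:
{"name": "arm_command", "arguments": {
  "delta_rot": [
    [0,0,0],
    [0,0,0],
    [0,0,0],
    [0,0,0],
    [0,0,0],
    [0,0,0],
    [0,0,0],
    [0,0,0],
    [0,0,0],
    [0,0,0],
    [0,0,0],
    [0,0,0]
  ],
  "delta_pos": [
    [-0.04,0,0],
    [-0.08,0,0],
    [-0.12,0,0],
    [-0.16,0,0],
    [-0.2,0,0],
    [-0.24,0,0.02],
    [-0.25,0,0.05],
    [-0.25,0,0.08],
    [-0.25,0,0.1],
    [-0.25,0,0.1],
    [-0.25,0,0.1],
    [-0.25,0,0.1]
  ],
  "gripper": [-1,-1,-1,-1,-1,-1,-1,-1,-1,-1,-1,-1]
}}

```text
time: 11.07
position: [0.5484, 0.0504, 0.0288]
tool_rot: [0.737, 0.676, -0.0, -0.0]
ft_force: [-0.2, 0.6, 0.0]
grip_width: 0.0867
grip_force: 0.0
```

```bash
python3 -c "
from h import *
avg(2);go((.546,.0226,.0285,85.1))"
```

```text
avg [0.5485 0.0508 0.029 ] sd [0.     0.0001 0.0001] psi 85.09 F [ 0.4 -0.1 -0.5]
t 11.2 p [0.5485 0.0509 0.029 ] psi 85.11 F [ 0.4 -0.1 -0.5] w 0.087 gf 0.0
  rot [0.02, 0.0, 0.01] pos [-0.0284, -0.0001, 0.0005]
```

Call:
{"name": "arm_command", "arguments": {
  "delta_rot": [
    [0,0,0],
    [0,0,0],
    [0,0,0],
    [0,0,0],
    [0,0,0],
    [0,0,0],
    [0,0,0],
    [0,0,0],
    [0,0,0],
    [0,0,0],
    [0,0,0],
    [0,0,0]
  ],
  "delta_pos": [
    [-0.008,0,0],
    [-0.016,0,0],
    [-0.019,0,0],
    [-0.021,0,0],
    [-0.023,0,0],
    [-0.025,0,0],
    [-0.0265,0,0],
    [-0.028,0,0],
    [-0.0284,0,0],
    [-0.0284,0,0],
    [-0.0284,0,0],
    [-0.0284,0,0]
  ],
  "gripper": [-1,-1,-1,-1,-1,-1,-1,-1,-1,-1,-1,-1]
}}

```text
time: 12.17
position: [0.5462, 0.0234, 0.0288]
tool_rot: [0.736, 0.677, 0.0, 0.0]
ft_force: [0.6, 3.5, 2.4]
grip_width: 0.0873
grip_force: 1.8
```

```bash
python3 -c "
from h import *
avg(2);go((.43,-.051,.12,-4.9))"
```

```text
avg [0.5462 0.0233 0.0288] sd [0. 0. 0.] psi 85.17 F [0.6 4.  3.2]
t 12.3 p [0.5462 0.0234 0.0288] psi 85.17 F [0.6 4.  3.2] w 0.0869 gf 1.9
  rot [-0.0, -0.0, 90.07] pos [-0.0839, -0.1095, -0.0913]
```

Call:
{"name": "arm_command", "arguments": {
  "delta_rot": [
    [0,0,0],
    [0,0,0],
    [0,0,0],
    [0,0,0],
    [0,0,0],
    [0,0,0],
    [0,0,7],
    [0,0,14],
    [0,0,21],
    [0,0,28],
    [0,0,35],
    [0,0,42]
  ],
  "delta_pos": [
    [-0.0008,0,0],
    [-0.0008,0,0],
    [0.008,0,0],
    [0.024,0,0],
    [0.024,0,-0.03],
    [0.02,0,-0.07],
    [0.02,-0.02,-0.1],
    [0.0,-0.05,-0.1],
    [-0.02,-0.08,-0.1],
    [-0.05,-0.11,-0.1],
    [-0.084,-0.11,-0.1],
    [-0.084,-0.11,-0.1]
  ],
  "gripper": [-1,-1,-1,-1,-1,-1,-1,-1,-1,-1,-1,-1]
}}

```text
time: 13.27
position: [0.4279, -0.0553, 0.1287]
tool_rot: [0.932, 0.363, -0.001, 0.001]
ft_force: [1.3, -0.1, -0.2]
grip_width: 0.0871
grip_force: 0.0
```

Call:
{"name": "arm_command", "arguments": {
  "delta_rot": [
    [0,0,7],
    [0,0,14],
    [0,0,21],
    [0,0,28],
    [0,0,35],
    [0,0,42],
    [0,0,48],
    [0,0,48],
    [0,0,48],
    [0,0,48]
  ],
  "delta_pos": [
    [0,0,0],
    [0,0,0],
    [0,0,0],
    [0,0,0],
    [0,0,0],
    [0,0,0],
    [0,0,0],
    [0,0,0],
    [0,0,0],
    [0,0,0]
  ],
  "gripper": [-1,-1,-1,-1,-1,-1,-1,-1,-1,-1]
}}

```text
time: 14.1
position: [0.4293, -0.0513, 0.1286]
tool_rot: [0.999, -0.041, -0.0, 0.0]
ft_force: [1.1, 0.4, -0.1]
grip_width: 0.0872
grip_force: 0.0
```

```bash
python3 f2.py side top; python3 -c "
from h import *
avg(2);go((.43,-.06,.029,-4.9))"
```

```text
board holes [[0.6016668483477475, -0.06532220692468758], [0.5163855628084364, -0.005899127765471288], [0.5075926316039131, -0.10952675130684428]]
side foot ((536.7161865234375, -59.8427734375), (137.94976806640625, 145.29998779296875), 85.18717956542969)
  spot [308.8 249.2] [5, 5, 15] [508.7  -5.7]
  spot [312.7 257.9] [7, 10, 33] [513.8 -45.4]
  spot [320.8 256.5] [6, 6, 23] [538.5 -43.9]
  spot [341.2 259. ] [4, 3, 10] [595.6 -65.5]
  spot [312.2 273.7] [6, 5, 23] [ 501.4 -109.4]
top foot ((567.6449584960938, -61.431610107421875), (140.23291015625, 86.99031066894531), 85.2744369506836)
  spot [345.1 231.7] [5, 5, 18] [595.7 -63.5]
  spot [338.1 249.6] [44, 15, 373] [544.8 -43.4]
avg [ 0.4294 -0.0512  0.1287] sd [0. 0. 0.] psi -4.77 F [-0.6 -0.2 -0.2]
t 14.3 p [ 0.4294 -0.0512  0.1287] psi -4.77 F [-0.6 -0.2 -0.2] w 0.0871 gf 0.0
  rot [0.01, 0.01, 0.13] pos [0.0013, 0.0087, 0.0997]
```

Call:
{"name": "arm_command", "arguments": {
  "delta_rot": [
    [0,0,0],
    [0,0,0],
    [0,0,0],
    [0,0,0],
    [0,0,0],
    [0,0,0],
    [0,0,0]
  ],
  "delta_pos": [
    [0.001,0.001,0.03],
    [0.001,0.001,0.06],
    [0.001,0.001,0.09],
    [0.001,0.001,0.1],
    [0.001,0.001,0.1],
    [0.001,0.001,0.1],
    [0.001,0.001,0.1]
  ],
  "gripper": [-1,-1,-1,-1,-1,-1,-1]
}}

```text
time: 14.88
position: [0.4305, -0.0524, 0.0285]
tool_rot: [0.999, -0.042, -0.0, 0.0]
ft_force: [0.2, -0.2, 0.5]
grip_width: 0.0872
grip_force: 0.0
```

```bash
python3 -c "
from h import *
avg(2);go((.4546,-.0529,.029,-4.9))"
```

```text
avg [ 0.4306 -0.0524  0.0288] sd [0.     0.     0.0001] psi -4.81 F [-0.8  0.7 -0.1]
t 15.0 p [ 0.4306 -0.0524  0.0288] psi -4.81 F [-0.8  0.7 -0.1] w 0.0871 gf 0.0
  rot [0.01, -0.03, 0.09] pos [0.0239, -0.0015, -0.0001]
```

Call:
{"name": "arm_command", "arguments": {
  "delta_rot": [
    [0,0,0],
    [0,0,0],
    [0,0,0],
    [0,0,0],
    [0,0,0],
    [0,0,0],
    [0,0,0],
    [0,0,0],
    [0,0,0],
    [0,0,0],
    [0,0,0],
    [0,0,0]
  ],
  "delta_pos": [
    [0.008,0,0],
    [0.016,0,0],
    [0.018,0,0],
    [0.02,0,0],
    [0.022,0,0],
    [0.0235,0,0],
    [0.0244,0,0],
    [0.0244,0,0],
    [0.0244,0,0],
    [0.0244,0,0],
    [0.0244,0,0],
    [0.0244,0,0]
  ],
  "gripper": [-1,-1,-1,-1,-1,-1,-1,-1,-1,-1,-1,-1]
}}

```text
time: 15.98
position: [0.4547, -0.0542, 0.0287]
tool_rot: [0.999, -0.042, 0.0, -0.0]
ft_force: [-3.6, 1.5, 1.6]
grip_width: 0.087
grip_force: 1.6
```

```bash
python3 f2.py side; python3 -c "
from h import *
avg(2);go((.4546,-.0529,.029,-4.9))"
```

```text
board holes [[0.6016668483477475, -0.06532220692468758], [0.5163855628084364, -0.005899127765471288], [0.5075926316039131, -0.10952675130684428]]
side foot ((550.259033203125, -61.728355407714844), (136.3373260498047, 129.4514617919922), 85.06587219238281)
  spot [308.4 256.3] [8, 21, 68] [502.5 -36.3]
  spot [318.8 256.2] [14, 11, 52] [532.9 -41.5]
  spot [331.6 256.8] [5, 7, 15] [569.7 -51. ]
  spot [343. 259.] [3, 3, 9] [600.8 -66.4]
  spot [314.6 273.6] [6, 4, 21] [ 508.2 -110.2]
avg [ 0.455  -0.0544  0.0287] sd [0. 0. 0.] psi -4.83 F [-2.5  1.6  1.6]
t 16.1 p [ 0.455  -0.0544  0.0287] psi -4.83 F [-2.5  1.6  1.6] w 0.0873 gf 1.5
  rot [0.0, -0.03, 0.07] pos [-0.0005, -0.0014, -0.0003]
```

```bash
python3 -c "
from h import *
go((.435,-.053,.13,-4.9),(.5285,-.3105,.15,10.5))"
```

```text
t 16.1 p [ 0.455  -0.0544  0.0287] psi -4.83 F [-2.5  1.6  1.6] w 0.0873 gf 1.5
  rot [0.0, -0.03, 0.07] pos [-0.02, 0.0003, -0.1014]
  rot [0.01, -0.03, -15.33] pos [0.0949, 0.249, -0.1213]
```

Call:
{"name": "arm_command", "arguments": {
  "delta_rot": [
    [0,0,0],
    [0,0,0],
    [0,0,0],
    [0,0,0],
    [0,0,-5],
    [0,0,-10],
    [0,0,-15],
    [0,0,-15.3],
    [0,0,-15.3],
    [0,0,-15.3],
    [0,0,-15.3],
    [0,0,-15.3]
  ],
  "delta_pos": [
    [-0.008,0,0],
    [-0.022,0,0],
    [-0.022,0,-0.04],
    [-0.022,0,-0.08],
    [-0.02,0.02,-0.12],
    [-0.01,0.06,-0.121],
    [0,0.1,-0.121],
    [0.02,0.14,-0.121],
    [0.045,0.18,-0.121],
    [0.07,0.22,-0.121],
    [0.095,0.249,-0.121],
    [0.095,0.249,-0.121]
  ],
  "gripper": [-1,-1,-1,-1,-1,-1,-1,-1,-1,-1,-1,-1]
}}

```text
time: 17.13
position: [0.5334, -0.3191, 0.1509]
tool_rot: [0.996, 0.089, 0.005, 0.005]
ft_force: [0.4, -0.1, 0.5]
grip_width: 0.0875
grip_force: 0.0
```

```bash
python3 f2.py side top; python3 f.py f3.png; python3 -c "
from h import *
go((.5287,-.3105,.06,10.5))"
```

```text
board holes [[0.6016668483477475, -0.06532220692468758], [0.5163855628084364, -0.005899127765471288], [0.5075926316039131, -0.10952675130684428]]
side foot ((505.1448974609375, -57.20874786376953), (138.3367919921875, 70.3190689086914), 86.2566146850586)
  spot [311.  249.8] [3, 3, 4] [514.8  -9.6]
  spot [315.6 261.5] [9, 16, 53] [519.6 -62.1]
  spot [314.5 273.7] [6, 5, 19] [ 507.8 -110.6]
top foot ((595.4473876953125, -2.5473098754882812), (42.571720123291016, 90.79219055175781), 50.693607330322266)
avg [ 0.5276 -0.3092  0.1494] sd [0.     0.0002 0.0001] psi 10.5 F [-0.1  0.7  0.4]
t 17.5 p [ 0.5276 -0.309   0.1496] psi 10.52 F [-0.1  0.7  0.4] w 0.0868 gf 0.0
  rot [-0.05, 0.03, 0.02] pos [0.0008, 0.0018, 0.0896]
```

View pics/f3.png

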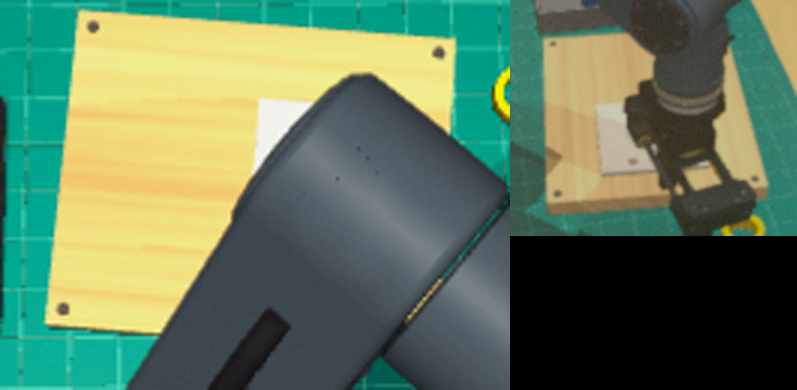

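The arm hides the foot in both views. I'll grasp the pin first, then check the alignment from a clear pose.

Call:
{"name": "arm_command", "arguments": {
  "delta_rot": [
    [0,0,0],
    [0,0,0],
    [0,0,0],
    [0,0,0],
    [0,0,0],
    [0,0,0],
    [0,0,0],
    [0,0,0],
    [0,0,0],
    [0,0,0],
    [0,0,0],
    [0,0,0]
  ],
  "delta_pos": [
    [0.001,0.002,0],
    [0.001,0.002,0],
    [0.001,0.002,0],
    [0.001,0.002,0],
    [0.001,0.002,0.01],
    [0.001,0.002,0.03],
    [0.001,0.002,0.05],
    [0.001,0.002,0.07],
    [0.001,0.002,0.085],
    [0.001,0.002,0.0875],
    [0.001,0.002,0.0875],
    [0.001,0.002,0.0875]
  ],
  "gripper": [0.1,0.1,0.1,0.1,0.1,0.1,0.1,0.1,0.1,0.1,0.1,0.1],
  "grip_force": 25
}}

```text
time: 18.48
position: [0.53, -0.3125, 0.0623]
tool_rot: [0.996, 0.091, 0.0, 0.0]
ft_force: [-0.7, -0.6, -0.2]
grip_width: 0.0393
grip_force: 0.0
```

Call:
{"name": "arm_command", "arguments": {
  "delta_rot": [
    [0,0,0],
    [0,0,0],
    [0,0,0],
    [0,0,0],
    [0,0,0],
    [0,0,0],
    [0,0,0],
    [0,0,0]
  ],
  "delta_pos": [
    [0,0,0],
    [0,0,0],
    [0,0,0],
    [0,0,0],
    [0,0,0],
    [0,0,0],
    [0,0,0],
    [0,0,0]
  ],
  "gripper": [1,1,1,1,1,1,1,1]
}}

```text
time: 19.15
position: [0.5299, -0.3121, 0.0628]
tool_rot: [0.996, 0.091, 0.0, -0.0]
ft_force: [-0.8, 1.4, 6.3]
grip_width: 0.0194
grip_force: 24.9
```

```bash
python3 -c "
from h import *
avg(2);go()"
```

```text
avg [ 0.5299 -0.3121  0.0628] sd [0. 0. 0.] psi 10.47 F [0.1 2.2 4.6]
t 19.2 p [ 0.5299 -0.3121  0.0628] psi 10.46 F [0.1 2.2 4.6] w 0.0194 gf 24.9
```

Call:
{"name": "arm_command", "arguments": {
  "delta_rot": [
    [0,0,0],
    [0,0,0],
    [0,0,0],
    [0,0,0],
    [0,0,0],
    [0,0,0],
    [0,0,0],
    [0,0,0],
    [0,0,0],
    [0,0,0],
    [0,0,0],
    [0,0,0]
  ],
  "delta_pos": [
    [0,0,-0.01],
    [0,0,-0.03],
    [0,0,-0.06],
    [0,0,-0.09],
    [0,0,-0.12],
    [0,-0.02,-0.13],
    [0,-0.06,-0.13],
    [0,-0.1,-0.13],
    [0,-0.14,-0.13],
    [0,-0.18,-0.13],
    [0,-0.22,-0.13],
    [0,-0.26,-0.13]
  ],
  "gripper": [1,1,1,1,1,1,1,1,1,1,1,1]
}}

```text
time: 20.25
position: [0.4819, -0.0552, 0.1925]
tool_rot: [0.996, 0.091, 0.0, 0.0]
ft_force: [1.0, 0.8, -1.8]
grip_width: 0.0195
grip_force: 24.9
```

Call:
{"name": "arm_command", "arguments": {
  "delta_rot": [
    [0,0,0],
    [0,0,0],
    [0,0,0],
    [0,0,0],
    [0,0,0],
    [0,0,0],
    [0,0,0],
    [0,0,0],
    [0,0,0],
    [0,0,0],
    [0,0,0],
    [0,0,0]
  ],
  "delta_pos": [
    [0,-0.04,0],
    [0,-0.08,0],
    [0,-0.12,0],
    [0,-0.16,0],
    [0,-0.2,0],
    [0,-0.24,0],
    [0,-0.28,0],
    [0,-0.28,0],
    [0,-0.28,0],
    [0,-0.28,0],
    [0,-0.28,0],
    [0,-0.28,0]
  ],
  "gripper": [1,1,1,1,1,1,1,1,1,1,1,1]
}}

```text
time: 21.25
position: [0.4321, 0.2173, 0.1922]
tool_rot: [0.996, 0.09, -0.0, 0.0]
ft_force: [0.1, -0.8, -0.5]
grip_width: 0.0191
grip_force: 24.9
```

```bash
python3 f2.py side top; python3 f.py f4.png; python3 -c "
from h import *
go((.6013,-.0654,.16,10.5))"
```

```text
board holes [[0.6016668483477475, -0.06532220692468758], [0.5163855628084364, -0.005899127765471288], [0.5075926316039131, -0.10952675130684428]]
side foot ((542.0830078125, -60.550209045410156), (137.24642944335938, 146.58871459960938), 85.19315338134766)
  spot [311.7 249.1] [4, 3, 9] [517.4  -6.9]
  spot [323.2 256.5] [5, 4, 18] [545.5 -45.2]
  spot [314.6 258. ] [5, 5, 15] [519.3 -46.9]
  spot [343.4 258.9] [4, 3, 11] [602.1 -66.2]
  spot [314.5 273.5] [4, 4, 12] [ 508.  -109.8]
top foot ((542.5128173828125, -59.63179016113281), (139.9744110107422, 149.94195556640625), 85.22251892089844)
  spot [345.5 229.5] [4, 6, 18] [602.  -64.7]
  spot [345.5 240.7] [10, 3, 10] [570.  -64.3]
  spot [344.1 249.4] [5, 6, 21] [545.3 -60.1]
  spot [324.4 259.8] [5, 5, 19] [516.3  -5.1]
  spot [343.5 259.3] [4, 4, 14] [517.4 -58.1]
  spot [361.9 262.6] [5, 6, 19] [ 507.8 -108.9]
avg [0.4319 0.2181 0.1922] sd [0.0001 0.0001 0.    ] psi 10.39 F [-0.6  0.5 -1.6]
t 21.6 p [0.4318 0.2183 0.1922] psi 10.42 F [-0.6  0.5 -1.6] w 0.0193 gf 24.9
  rot [0.0, 0.0, -0.08] pos [0.1154, 0.3097, 0.0322]
```

View pics/f4.png

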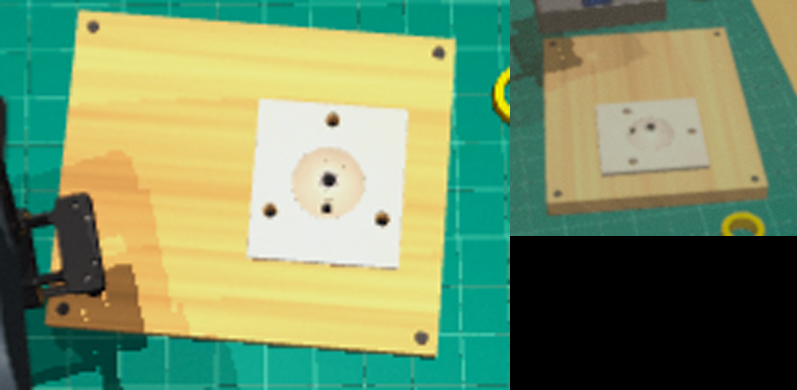

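The foot holes now sit over the board holes. All three show dark in the top crop, at (332,119), (270,210) and (382,218), and the measured offset is within 0.5 mm. Next I'll bring the pin over hole 0.

Call:
{"name": "arm_command", "arguments": {
  "delta_rot": [
    [0,0,0],
    [0,0,0],
    [0,0,0],
    [0,0,0],
    [0,0,0],
    [0,0,0],
    [0,0,0],
    [0,0,0],
    [0,0,0],
    [0,0,0],
    [0,0,0],
    [0,0,0]
  ],
  "delta_pos": [
    [0.015,0.035,0],
    [0.03,0.07,0],
    [0.045,0.11,0],
    [0.06,0.15,0],
    [0.075,0.19,0],
    [0.09,0.23,0],
    [0.105,0.27,0],
    [0.116,0.31,0],
    [0.116,0.31,0],
    [0.116,0.31,0],
    [0.116,0.31,0],
    [0.116,0.31,0]
  ],
  "gripper": [1,1,1,1,1,1,1,1,1,1,1,1]
}}

```text
time: 22.6
position: [0.6007, -0.0636, 0.1918]
tool_rot: [0.996, 0.092, -0.001, -0.001]
ft_force: [-0.1, 0.4, -1.6]
grip_width: 0.0193
grip_force: 24.9
```

```bash
python3 -c "
from h import *
avg(2);go((.6018,-.0655,.108,10.5))"
```

```text
avg [ 0.6009 -0.0632  0.1921] sd [0.0001 0.     0.0001] psi 10.57 F [ 0.2  0.9 -1.4]
t 22.7 p [ 0.601  -0.0632  0.1921] psi 10.58 F [ 0.2  0.9 -1.4] w 0.0192 gf 24.9
  rot [-0.05, 0.06, 0.08] pos [0.0005, 0.0025, 0.0841]
```

Call:
{"name": "arm_command", "arguments": {
  "delta_rot": [
    [0,0,0],
    [0,0,0],
    [0,0,0],
    [0,0,0],
    [0,0,0],
    [0,0,0]
  ],
  "delta_pos": [
    [0.0005,0.0025,0.025],
    [0.0005,0.0025,0.05],
    [0.0005,0.0025,0.075],
    [0.0005,0.0025,0.084],
    [0.0005,0.0025,0.084],
    [0.0005,0.0025,0.084]
  ],
  "gripper": [1,1,1,1,1,1]
}}

```text
time: 23.2
position: [0.603, -0.0666, 0.1085]
tool_rot: [0.996, 0.092, -0.0, -0.0]
ft_force: [0.9, -0.8, -0.8]
grip_width: 0.0194
grip_force: 24.9
```

```bash
python3 -c "
from h import *
p=avg(2); c=cam('side'); im=c['pixels']; cv2.imwrite('pics/s5.png',im)
print('hole px',proj(c,(.602,-.0655,.034)),'tip exp',proj(c,(p[0],p[1],p[2]-.056)),'grip',proj(c,(p[0],p[1],p[2]+.019)))
cv2.imwrite('pics/s5c.png',cv2.resize(im[200:290,295:395],None,fx=6,fy=6,interpolation=cv2.INTER_CUBIC))"
```

```text
avg [ 0.604  -0.0671  0.1096] sd [0.0002 0.0001 0.0002] psi 10.51 F [ 0.3  0.6 -0.6]
hole px [343.31234788 258.73329797] tip exp [344.33402771 254.16514358] grip [345.28974149 234.61329619]
```

View pics/s5c.png

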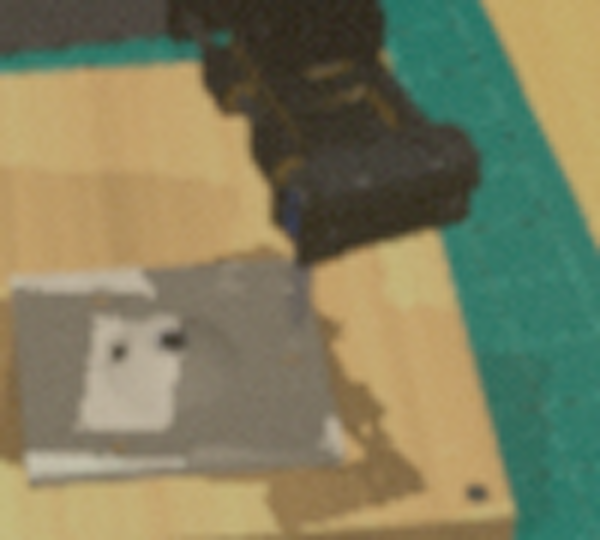

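The crop shows the pin's shank ending at about (303,325), just above foot hole 0 at (291,358).

```bash
python3 -c "
from h import *
im=cv2.imread('pics/s5.png').astype(int)
for r in range(243,262): print(r,(im[r,336:354,2]-im[r,336:354,0]).tolist(), im[r,338:352].sum(1).tolist())
c=cam('side'); 
for z in(.0543,.06,.07,.08): print(z,proj(c,(.604,-.0671,z)))"
```

```text
243 [48, 50, 45, 43, 41, 40, 42, 40, 20, 24, 21, 36, 50, 63, 74, 76, 75, 80] [343, 340, 342, 348, 358, 344, 230, 165, 169, 207, 242, 292, 345, 373]
244 [30, 30, 27, 28, 26, 29, 27, 23, 17, 19, 25, 55, 76, 81, 87, 85, 86, 84] [348, 344, 345, 335, 335, 312, 257, 224, 250, 318, 370, 413, 453, 455]
245 [26, 26, 26, 28, 26, 26, 28, 23, 15, 17, 33, 68, 83, 86, 87, 88, 86, 82] [337, 331, 341, 331, 322, 309, 297, 285, 313, 393, 451, 460, 464, 464]
246 [25, 25, 26, 26, 28, 25, 24, 20, 16, 14, 35, 69, 85, 89, 87, 90, 87, 83] [332, 346, 344, 345, 334, 311, 299, 306, 330, 404, 454, 461, 459, 460]
247 [27, 27, 26, 26, 27, 25, 25, 25, 14, 18, 41, 72, 87, 89, 89, 89, 87, 82] [342, 349, 344, 350, 349, 337, 301, 312, 343, 410, 458, 463, 465, 463]
248 [28, 25, 26, 26, 27, 27, 25, 23, 17, 19, 41, 73, 85, 89, 88, 86, 85, 84] [338, 343, 347, 346, 360, 353, 307, 298, 345, 417, 460, 462, 465, 461]
249 [26, 24, 27, 28, 26, 26, 24, 17, 15, 18, 42, 74, 86, 86, 88, 87, 86, 84] [342, 338, 339, 338, 326, 303, 302, 301, 342, 406, 455, 464, 460, 465]
250 [24, 25, 28, 26, 24, 26, 22, 19, 14, 16, 36, 69, 87, 87, 89,
[... 1145 characters left out ...]
24, 28, 30, 29, 26, 28, 26, 33, 52, 68, 84, 85, 86] [340, 349, 341, 340, 341, 343, 346, 337, 336, 335, 323, 314, 369, 436]
259 [26, 25, 26, 28, 25, 29, 35, 41, 38, 30, 25, 27, 31, 47, 61, 79, 86, 87] [343, 332, 337, 334, 341, 338, 328, 327, 331, 336, 322, 312, 322, 403]
260 [27, 26, 27, 27, 27, 31, 38, 37, 37, 31, 27, 27, 32, 46, 59, 74, 85, 88] [337, 341, 338, 330, 331, 332, 329, 329, 337, 335, 331, 305, 310, 357]
261 [24, 25, 28, 27, 25, 27, 27, 25, 29, 28, 27, 27, 29, 39, 56, 62, 76, 86] [338, 341, 342, 339, 343, 331, 336, 341, 332, 344, 331, 318, 297, 322]
0.0543 [344.34124538 253.97854698]
0.06 [344.41152543 252.54497612]
0.07 [344.53575286 250.00928096]
0.08 [344.6611768  247.44694693]
```

```bash
python3 -c "
from h import *
avg(2);go((.602,-.0655,.095,10.5))"
```

```text
avg [ 0.6039 -0.0676  0.1096] sd [0.0001 0.     0.0001] psi 10.48 F [ 0.1 -0.7 -0.6]
t 23.5 p [ 0.6038 -0.0676  0.1095] psi 10.47 F [ 0.1 -0.7 -0.6] w 0.0194 gf 24.9
  rot [0.07, -0.13, -0.03] pos [-0.0014, -0.0024, 0.0145]
```

Call:
{"name": "arm_command", "arguments": {
  "delta_rot": [
    [0,0,0],
    [0,0,0],
    [0,0,0],
    [0,0,0],
    [0,0,0],
    [0,0,0],
    [0,0,0],
    [0,0,0]
  ],
  "delta_pos": [
    [-0.0014,-0.0024,0],
    [-0.0014,-0.0024,0.005],
    [-0.0014,-0.0024,0.01],
    [-0.0014,-0.0024,0.0145],
    [-0.0014,-0.0024,0.0145],
    [-0.0014,-0.0024,0.0145],
    [-0.0014,-0.0024,0.0145],
    [-0.0014,-0.0024,0.0145]
  ],
  "gripper": [1,1,1,1,1,1,1,1]
}}

```text
time: 24.17
position: [0.6013, -0.0653, 0.0937]
tool_rot: [0.996, 0.091, 0.0, 0.0]
ft_force: [-1.5, 0.2, -1.3]
grip_width: 0.0193
grip_force: 24.9
```

```bash
python3 -c "
from h import *
avg(2);go((.602,-.0655,.074,10.5))"
```

```text
avg [ 0.6013 -0.0654  0.0938] sd [0. 0. 0.] psi 10.47 F [ 0.  -0.5 -0.8]
t 24.3 p [ 0.6013 -0.0653  0.0939] psi 10.47 F [ 0.  -0.5 -0.8] w 0.0195 gf 24.9
  rot [0.01, -0.02, -0.03] pos [0.0006, 0.0003, 0.0199]
```

Descend 20 mm, so the tip goes through the plate and into the board hole, and watch the force.

Call:
{"name": "arm_command", "arguments": {
  "delta_rot": [
    [0,0,0],
    [0,0,0],
    [0,0,0],
    [0,0,0],
    [0,0,0],
    [0,0,0]
  ],
  "delta_pos": [
    [0.0005,0,0.004],
    [0.0005,0,0.008],
    [0.0005,0,0.012],
    [0.0005,0,0.016],
    [0.0005,0,0.016],
    [0.0005,0,0.016]
  ],
  "gripper": [1,1,1,1,1,1]
}}

```text
time: 24.77
position: [0.6013, -0.0651, 0.0772]
tool_rot: [0.996, 0.091, -0.0, -0.0]
ft_force: [-0.3, -0.1, -1.3]
grip_width: 0.0193
grip_force: 24.9
```

```bash
python3 -c "
from h import *
avg(2);go((.602,-.0655,.074,10.5))"
```

```text
avg [ 0.6016 -0.0652  0.0776] sd [0.0001 0.     0.0001] psi 10.47 F [-0.5  0.6 -1.3]
t 24.9 p [ 0.6017 -0.0652  0.0777] psi 10.47 F [-0.5  0.6 -1.3] w 0.0189 gf 24.9
  rot [-0.0, 0.0, -0.03] pos [0.0002, 0.0004, 0.0037]
```

Call:
{"name": "arm_command", "arguments": {
  "delta_rot": [
    [0,0,0],
    [0,0,0],
    [0,0,0],
    [0,0,0],
    [0,0,0],
    [0,0,0],
    [0,0,0],
    [0,0,0]
  ],
  "delta_pos": [
    [0,0,0.004],
    [0,0,0.008],
    [0,0,0.012],
    [0,0,0.016],
    [0,0,0.019],
    [0,0,0.019],
    [0,0,0.019],
    [0,0,0.019]
  ],
  "gripper": [1,1,1,1,1,1,1,1]
}}

```text
time: 25.53
position: [0.6017, -0.0652, 0.0586]
tool_rot: [0.996, 0.091, -0.0, 0.0]
ft_force: [0.7, -1.0, -0.8]
grip_width: 0.0192
grip_force: 24.9
```

```bash
python3 -c "
from h import *
avg(2);go((.602,-.0655,.057,10.5))"
```

```text
avg [ 0.6017 -0.0652  0.0588] sd [0. 0. 0.] psi 10.47 F [-0.2  0.1 -1.5]
t 25.6 p [ 0.6017 -0.0652  0.0588] psi 10.47 F [-0.2  0.1 -1.5] w 0.0191 gf 24.9
  rot [0.01, -0.01, -0.03] pos [0.0003, 0.0003, 0.0018]
```

Call:
{"name": "arm_command", "arguments": {
  "delta_rot": [
    [0,0,0],
    [0,0,0],
    [0,0,0],
    [0,0,0],
    [0,0,0],
    [0,0,0]
  ],
  "delta_pos": [
    [0,0,0.0015],
    [0,0,0.002],
    [0,0,0.0025],
    [0,0,0.003],
    [0,0,0.003],
    [0,0,0.003]
  ],
  "gripper": [1,1,1,1,1,1]
}}

```text
time: 26.13
position: [0.6024, -0.0653, 0.0568]
tool_rot: [0.996, 0.091, 0.001, 0.0]
ft_force: [-0.7, 0.0, 5.3]
grip_width: 0.0194
grip_force: 24.8
```

Call:
{"name": "arm_command", "arguments": {
  "delta_rot": [
    [0,0,0],
    [0,0,0],
    [0,0,0],
    [0,0,0],
    [0,0,0],
    [0,0,0],
    [0,0,0],
    [0,0,0]
  ],
  "delta_pos": [
    [0,0,0],
    [0,0,0],
    [0,0,0],
    [0,0,0],
    [0,0,-0.01],
    [0,0,-0.04],
    [0,0,-0.08],
    [0,0,-0.08]
  ],
  "gripper": [0.1,0.1,0.1,0.1,0.1,0.1,0.1,0.1]
}}

```text
time: 26.8
position: [0.6065, -0.0664, 0.143]
tool_rot: [0.996, 0.091, 0.006, 0.002]
ft_force: [1.3, -0.3, 0.7]
grip_width: 0.0389
grip_force: 0.0
```

```bash
python3 -c "
from h import *
avg(2);go((.484,-.318,.13,10.5),(.484,-.318,.0455,10.5))"
```

```text
avg [ 0.6041 -0.0658  0.1394] sd [0.001  0.0003 0.0011] psi 10.48 F [ 0.1 -0.   0.6]
t 26.9 p [ 0.6031 -0.0655  0.1383] psi 10.48 F [ 0.1 -0.   0.6] w 0.0388 gf 0.0
  rot [0.13, -0.26, -0.02] pos [-0.1631, 0.2266, 0.0081]
  rot [0.13, -0.26, -0.02] pos [-0.1635, 0.2264, 0.0926]
```

Call:
{"name": "arm_command", "arguments": {
  "delta_rot": [
    [0,0,0],
    [0,0,0],
    [0,0,0],
    [0,0,0],
    [0,0,0],
    [0,0,0],
    [0,0,0],
    [0,0,0],
    [0,0,0],
    [0,0,0],
    [0,0,0],
    [0,0,0]
  ],
  "delta_pos": [
    [-0.02,0.03,0],
    [-0.04,0.06,0],
    [-0.06,0.09,0],
    [-0.08,0.12,0],
    [-0.1,0.15,0],
    [-0.12,0.18,0],
    [-0.145,0.205,0],
    [-0.163,0.2265,0.02],
    [-0.163,0.2265,0.05],
    [-0.163,0.2265,0.05],
    [-0.163,0.2265,0.05],
    [-0.163,0.2265,0.05]
  ],
  "gripper": [0.1,0.1,0.1,0.1,0.1,0.1,0.1,0.1,0.1,0.1,0.1,0.1]
}}

```text
time: 27.9
position: [0.4826, -0.3166, 0.0857]
tool_rot: [0.996, 0.092, -0.0, -0.001]
ft_force: [0.4, -1.2, 0.5]
grip_width: 0.0391
grip_force: 0.0
```

```bash
python3 -c "
from h import *
avg(2);go((.484,-.318,.0455,10.5)); c=cam('top'); cv2.imwrite('pics/t6.png',c['pixels']); s=cam('side'); im=s['pixels']
h=cv2.cvtColor(im,cv2.COLOR_BGR2HSV).astype(int)
print(blobs((h[...,0]>98)&(h[...,0]<125)&(h[...,1]>50)&crop(im,320,225,370,262),5), 'exp pin mid',proj(s,(.602,-.0655,.075)))
cv2.imwrite('pics/s6.png',cv2.resize(im[200:380,240:400],None,fx=3.3,fy=3.3,interpolation=cv2.INTER_CUBIC))"
```

```text
avg [ 0.4834 -0.3169  0.0866] sd [0.0002 0.0001 0.0002] psi 10.56 F [ 0.  -0.1 -0.5]
t 28.0 p [ 0.4836 -0.317   0.0868] psi 10.56 F [ 0.  -0.1 -0.5] w 0.0392 gf 0.0
  rot [0.08, -0.06, 0.06] pos [0.0002, 0.001, 0.0413]
[(array([344.6, 247.5]), [342, 244, 6, 9, 38])] exp pin mid [343.79948727 248.45011143]
```

View pics/s6.png

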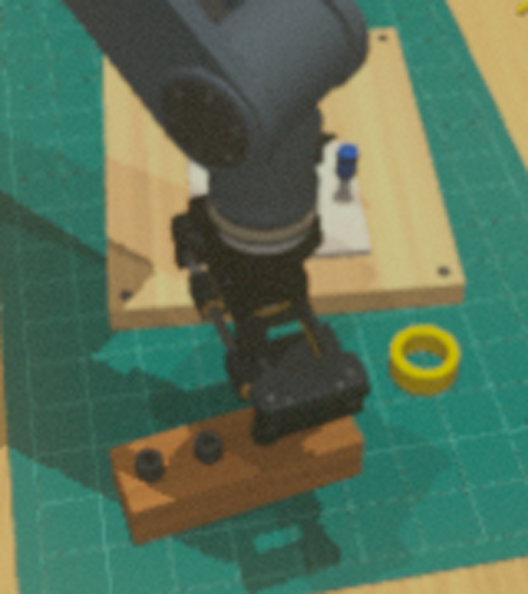

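The pin stands upright in the foot at crop (346,165), and the gripper is over bolt 0.

Call:
{"name": "arm_command", "arguments": {
  "delta_rot": [
    [0,0,0],
    [0,0,0],
    [0,0,0],
    [0,0,0],
    [0,0,0],
    [0,0,0],
    [0,0,0],
    [0,0,0],
    [0,0,0],
    [0,0,0]
  ],
  "delta_pos": [
    [0,0.001,0.02],
    [0,0.001,0.036],
    [0,0.001,0.041],
    [0,0.001,0.041],
    [0,0.001,0.041],
    [0,0.001,0.041],
    [0,0.001,0.041],
    [0,0.001,0.041],
    [0,0.001,0.041],
    [0,0.001,0.041]
  ],
  "gripper": [0.1,0.1,0.1,0.1,1,1,1,1,1,1],
  "grip_force": 20
}}

```text
time: 28.93
position: [0.4831, -0.3188, 0.0455]
tool_rot: [0.996, 0.091, 0.001, 0.001]
ft_force: [-0.5, 0.2, 4.4]
grip_width: 0.0194
grip_force: 20.0
```

```bash
python3 -c "
from h import *
avg(2);go((.5169,-.0059,.12,85),(.5077,-.1094,.12,85))"
```

```text
avg [ 0.4831 -0.3189  0.0455] sd [0. 0. 0.] psi 10.46 F [0.4 0.6 5.9]
t 29.0 p [ 0.4831 -0.3189  0.0455] psi 10.46 F [0.4 0.6 5.9] w 0.0191 gf 20.0
  rot [0.09, -0.0, -74.54] pos [0.0901, -0.3015, -0.0747]
  rot [0.09, -0.0, -74.54] pos [0.0623, -0.2014, -0.0747]
```

Call:
{"name": "arm_command", "arguments": {
  "delta_rot": [
    [0,0,0],
    [0,0,0],
    [0,0,0],
    [0,0,-7],
    [0,0,-14],
    [0,0,-21],
    [0,0,-28],
    [0,0,-35],
    [0,0,-42],
    [0,0,-49],
    [0,0,-56],
    [0,0,-63]
  ],
  "delta_pos": [
    [0,0,-0.02],
    [0,0,-0.05],
    [0,0,-0.08],
    [0.01,-0.04,-0.085],
    [0.02,-0.08,-0.085],
    [0.03,-0.12,-0.085],
    [0.04,-0.16,-0.085],
    [0.055,-0.2,-0.085],
    [0.07,-0.24,-0.085],
    [0.08,-0.27,-0.085],
    [0.09,-0.3,-0.085],
    [0.09,-0.3,-0.085]
  ],
  "gripper": [1,1,1,1,1,1,1,1,1,1,1,1]
}}

```text
time: 30.03
position: [0.5159, -0.0017, 0.1294]
tool_rot: [0.798, 0.603, 0.0, -0.001]
ft_force: [0.1, -0.6, -1.2]
grip_width: 0.0188
grip_force: 20.0
```

Call:
{"name": "arm_command", "arguments": {
  "delta_rot": [
    [0,0,-6],
    [0,0,-11.5],
    [0,0,-11.5],
    [0,0,-11.5],
    [0,0,-11.5],
    [0,0,-11.5]
  ],
  "delta_pos": [
    [0,0,0],
    [0,0,0],
    [0,0,0],
    [0,0,0],
    [0,0,0],
    [0,0,0]
  ],
  "gripper": [1,1,1,1,1,1]
}}

```text
time: 30.53
position: [0.5166, -0.0074, 0.1296]
tool_rot: [0.738, 0.675, -0.0, -0.0]
ft_force: [-0.4, 0.1, -1.4]
grip_width: 0.0194
grip_force: 20.0
```

```bash
python3 -c "
from h import *
avg(2);go((.5169,-.0059,.075,85))"
```

```text
avg [ 0.5166 -0.0074  0.1297] sd [0. 0. 0.] psi 84.88 F [ 0.3 -0.5 -1.7]
t 30.6 p [ 0.5167 -0.0074  0.1297] psi 84.89 F [ 0.3 -0.5 -1.7] w 0.019 gf 20.0
  rot [-0.01, -0.0, -0.11] pos [0.0015, 0.0001, 0.0547]
```

Call:
{"name": "arm_command", "arguments": {
  "delta_rot": [
    [0,0,0],
    [0,0,0],
    [0,0,0],
    [0,0,0],
    [0,0,0],
    [0,0,0],
    [0,0,0],
    [0,0,0]
  ],
  "delta_pos": [
    [0.0005,0,0.02],
    [0.0005,0,0.04],
    [0.0005,0,0.054],
    [0.0005,0,0.054],
    [0.0005,0,0.054],
    [0.0005,0,0.06],
    [0.0005,0,0.064],
    [0.0005,0,0.064]
  ],
  "gripper": [1,1,1,1,1,1,1,1]
}}

```text
time: 31.3
position: [0.5167, -0.0067, 0.0656]
tool_rot: [0.738, 0.675, 0.0, 0.0]
ft_force: [-0.2, 0.3, -0.6]
grip_width: 0.0189
grip_force: 20.0
```

```bash
python3 -c "
from h import *
avg(2);go((.5168,-.0067,.055,85))"
```

```text
avg [ 0.5168 -0.0067  0.0659] sd [0.     0.     0.0001] psi 84.97 F [-0.1 -0.5 -0.7]
t 31.4 p [ 0.5169 -0.0067  0.066 ] psi 84.97 F [-0.1 -0.5 -0.7] w 0.0189 gf 20.0
  rot [0.03, 0.0, -0.03] pos [-0.0001, -0.0001, 0.011]
```

Call:
{"name": "arm_command", "arguments": {
  "delta_rot": [
    [0,0,0],
    [0,0,0],
    [0,0,0],
    [0,0,0],
    [0,0,0],
    [0,0,0],
    [0,0,0]
  ],
  "delta_pos": [
    [0,0,0.003],
    [0,0,0.006],
    [0,0,0.009],
    [0,0,0.012],
    [0,0,0.014],
    [0,0,0.014],
    [0,0,0.014]
  ],
  "gripper": [1,1,1,1,1,1,1]
}}

```text
time: 31.98
position: [0.5161, -0.0065, 0.0512]
tool_rot: [0.737, 0.675, -0.0, -0.001]
ft_force: [-1.0, 0.6, -1.6]
grip_width: 0.0192
grip_force: 20.0
```

```bash
python3 -c "
from h import *
avg(2);go()"
```

```text
avg [ 0.5161 -0.0065  0.0514] sd [0.     0.     0.0001] psi 84.97 F [-2.3  1.1 -1.4]
t 32.1 p [ 0.5161 -0.0065  0.0514] psi 84.97 F [-2.3  1.1 -1.4] w 0.0186 gf 20.0
```

Call:
{"name": "arm_command", "arguments": {
  "delta_rot": [
    [0,0,0],
    [0,0,0],
    [0,0,0],
    [0,0,0],
    [0,0,0],
    [0,0,0],
    [0,0,0],
    [0,0,0],
    [0,0,0],
    [0,0,0],
    [0,0,0],
    [0,0,0]
  ],
  "delta_pos": [
    [0.0003,0.0007,0.003],
    [0.0003,0.0007,0.006],
    [0.0003,0.0007,0.009],
    [0.0003,0.0007,0.0125],
    [0.0003,0.0007,0.0125],
    [0.0003,0.0007,0.0125],
    [0.0003,0.0007,0.0125],
    [0.0003,0.0007,0.0125],
    [0.0003,0.0007,0.0125],
    [0.0003,0.0007,0.0],
    [0.0003,0.0007,-0.04],
    [0.0003,0.0007,-0.07]
  ],
  "gripper": [1,1,1,1,1,1,0.3,0.3,0.3,0.3,0.3,0.3]
}}

```text
time: 33.08
position: [0.5191, -0.0069, 0.1231]
tool_rot: [0.738, 0.675, 0.001, 0.001]
ft_force: [0.8, 0.2, -0.1]
grip_width: 0.0304
grip_force: 0.0
```

```bash
python3 -c "
from h import *
avg(2);go((.44,-.3263,.13,10.5),(.44,-.3263,.0455,10.5))"
```

```text
avg [ 0.523  -0.0076  0.1277] sd [0.    0.    0.001] psi 84.97 F [ 1.  -0.2  0.1]
t 33.2 p [ 0.523  -0.0076  0.1268] psi 84.97 F [ 1.  -0.2  0.1] w 0.0308 gf 0.0
  rot [0.8, -0.45, 74.47] pos [-0.3247, -0.0547, -0.0034]
  rot [0.8, -0.45, 74.47] pos [-0.3245, -0.056, 0.0811]
```

Call:
{"name": "arm_command", "arguments": {
  "delta_rot": [
    [0,0,7],
    [0,0,14],
    [0,0,21],
    [0,0,28],
    [0,0,35],
    [0,0,42],
    [0,0,49],
    [0,0,56],
    [0,0,63],
    [0,0,70],
    [0,0,74.5],
    [0,0,74.5]
  ],
  "delta_pos": [
    [-0.03,-0.005,0],
    [-0.065,-0.011,0],
    [-0.1,-0.017,0],
    [-0.135,-0.023,0],
    [-0.17,-0.029,0],
    [-0.205,-0.035,0],
    [-0.24,-0.04,0],
    [-0.275,-0.046,0],
    [-0.31,-0.052,0],
    [-0.325,-0.055,0],
    [-0.325,-0.055,0],
    [-0.325,-0.055,0]
  ],
  "gripper": [0.1,0.1,0.1,0.1,0.1,0.1,0.1,0.1,0.1,0.1,0.1,0.1]
}}

```text
time: 34.18
position: [0.4344, -0.3278, 0.1215]
tool_rot: [0.996, 0.089, 0.001, 0.001]
ft_force: [-1.8, -0.5, -0.2]
grip_width: 0.0389
grip_force: 0.0
```

Call:
{"name": "arm_command", "arguments": {
  "delta_rot": [
    [0,0,0],
    [0,0,0],
    [0,0,0],
    [0,0,0],
    [0,0,0],
    [0,0,0]
  ],
  "delta_pos": [
    [0,0,0.02],
    [0,0,0.045],
    [0,0,0.045],
    [0,0,0.045],
    [0,0,0.045],
    [0,0,0.045]
  ],
  "gripper": [0.1,0.1,0.1,0.1,0.1,0.1]
}}

```text
time: 34.68
position: [0.4351, -0.3258, 0.0778]
tool_rot: [0.996, 0.092, 0.001, 0.001]
ft_force: [-1.0, -0.2, 0.2]
grip_width: 0.0392
grip_force: 0.0
```

```bash
python3 f.py f7.png; python3 -c "
from h import *
go((.44,-.3263,.0455,10.5))"
```

```text
avg [ 0.4347 -0.3257  0.0776] sd [0.0001 0.     0.0001] psi 10.5 F [ 0.  -0.4 -0. ]
t 34.9 p [ 0.4346 -0.3256  0.0775] psi 10.49 F [ 0.  -0.4 -0. ] w 0.039 gf 0.0
  rot [0.08, -0.05, -0.01] pos [0.0052, 0.0016, 0.032]
```

View pics/f7.png

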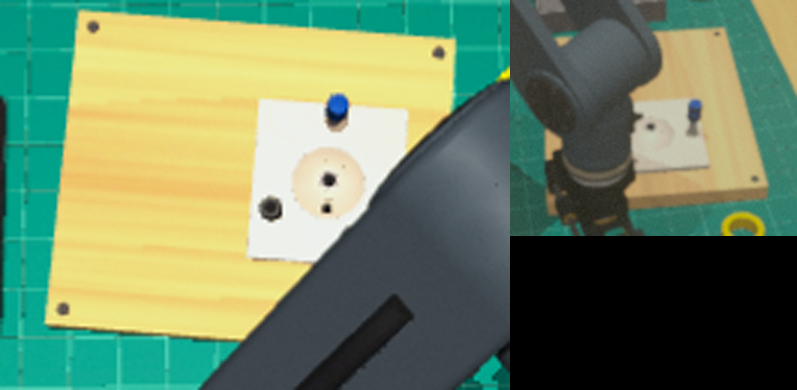

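The bolt is in hole 1 at (270,208) and the pin is in hole 0 at (337,108). Now the second bolt.

Call:
{"name": "arm_command", "arguments": {
  "delta_rot": [
    [0,0,0],
    [0,0,0],
    [0,0,0],
    [0,0,0],
    [0,0,0],
    [0,0,0],
    [0,0,0],
    [0,0,0],
    [0,0,0],
    [0,0,0],
    [0,0,0]
  ],
  "delta_pos": [
    [0.005,0.0015,0],
    [0.005,0.0015,0.015],
    [0.005,0.0015,0.028],
    [0.005,0.0015,0.032],
    [0.005,0.0015,0.032],
    [0.005,0.0015,0.032],
    [0.005,0.0015,0.032],
    [0.005,0.0015,0.032],
    [0.005,0.0015,0.032],
    [0.005,0.0015,0.032],
    [0.005,0.0015,0.032]
  ],
  "gripper": [0.1,0.1,0.1,0.1,0.1,1,1,1,1,1,1],
  "grip_force": 20
}}

```text
time: 35.85
position: [0.4396, -0.3262, 0.0453]
tool_rot: [0.996, 0.091, 0.0, 0.0]
ft_force: [-1.0, -1.2, 3.0]
grip_width: 0.0188
grip_force: 20.0
```

```bash
python3 -c "
from h import *
avg(2);go((.5078,-.1102,.13,85))"
```

```text
avg [ 0.4396 -0.3262  0.0453] sd [0. 0. 0.] psi 10.47 F [1.1 0.2 4.7]
t 36.0 p [ 0.4396 -0.3262  0.0453] psi 10.47 F [1.1 0.2 4.7] w 0.0191 gf 20.0
  rot [0.07, 0.0, -74.53] pos [0.1063, -0.1999, -0.0849]
```

Call:
{"name": "arm_command", "arguments": {
  "delta_rot": [
    [0,0,0],
    [0,0,0],
    [0,0,0],
    [0,0,-7],
    [0,0,-14],
    [0,0,-21],
    [0,0,-28],
    [0,0,-35],
    [0,0,-42],
    [0,0,-49],
    [0,0,-56],
    [0,0,-63]
  ],
  "delta_pos": [
    [0,0,-0.02],
    [0,0,-0.05],
    [0,0,-0.08],
    [0.01,-0.03,-0.085],
    [0.03,-0.06,-0.085],
    [0.045,-0.09,-0.085],
    [0.06,-0.12,-0.085],
    [0.08,-0.15,-0.085],
    [0.095,-0.18,-0.085],
    [0.106,-0.2,-0.085],
    [0.106,-0.2,-0.085],
    [0.106,-0.2,-0.085]
  ],
  "gripper": [1,1,1,1,1,1,1,1,1,1,1,1]
}}

```text
time: 36.95
position: [0.5072, -0.1079, 0.1295]
tool_rot: [0.799, 0.602, -0.0, -0.0]
ft_force: [-0.7, 0.5, -0.5]
grip_width: 0.0192
grip_force: 20.0
```

Call:
{"name": "arm_command", "arguments": {
  "delta_rot": [
    [0,0,-6],
    [0,0,-11.5],
    [0,0,-11.5],
    [0,0,-11.5],
    [0,0,-11.5],
    [0,0,-11.5]
  ],
  "delta_pos": [
    [0,0,0],
    [0,0,0],
    [0,0,0],
    [0,0,0],
    [0,0,0],
    [0,0,0]
  ],
  "gripper": [1,1,1,1,1,1]
}}

```text
time: 37.45
position: [0.5072, -0.11, 0.1296]
tool_rot: [0.738, 0.675, -0.0, -0.0]
ft_force: [0.0, 0.0, -1.2]
grip_width: 0.0193
grip_force: 20.0
```

```bash
python3 -c "
from h import *
avg(2);go((.5078,-.1098,.066,85))"
```

```text
avg [ 0.5072 -0.1101  0.1297] sd [0. 0. 0.] psi 84.9 F [ 0.3 -0.7 -1.4]
t 37.5 p [ 0.5072 -0.1101  0.1297] psi 84.91 F [ 0.3 -0.7 -1.4] w 0.0192 gf 20.0
  rot [-0.0, -0.0, -0.09] pos [0.0003, 0.0006, 0.0637]
```

Call:
{"name": "arm_command", "arguments": {
  "delta_rot": [
    [0,0,0],
    [0,0,0],
    [0,0,0],
    [0,0,0],
    [0,0,0],
    [0,0,0],
    [0,0,0],
    [0,0,0],
    [0,0,0],
    [0,0,0],
    [0,0,0],
    [0,0,0]
  ],
  "delta_pos": [
    [0.0003,0.0006,0.02],
    [0.0003,0.0006,0.04],
    [0.0003,0.0006,0.056],
    [0.0003,0.0006,0.056],
    [0.0003,0.0006,0.056],
    [0.0003,0.0006,0.06],
    [0.0003,0.0006,0.064],
    [0.0003,0.0006,0.068],
    [0.0003,0.0006,0.072],
    [0.0003,0.0006,0.076],
    [0.0003,0.0006,0.078],
    [0.0003,0.0006,0.078]
  ],
  "gripper": [1,1,1,1,1,1,1,1,1,1,1,1]
}}

```text
time: 38.55
position: [0.5072, -0.1094, 0.051]
tool_rot: [0.737, 0.675, -0.0, -0.001]
ft_force: [-1.4, 1.2, -1.9]
grip_width: 0.0195
grip_force: 20.0
```

```bash
python3 -c "
from h import *
avg(2);go((.5078,-.1098,.0387,85))"
```

```text
avg [ 0.5072 -0.1095  0.0512] sd [0.     0.     0.0001] psi 84.97 F [-0.7  1.2 -1.5]
t 38.6 p [ 0.5073 -0.1095  0.0513] psi 84.97 F [-0.7  1.2 -1.5] w 0.0192 gf 20.0
  rot [-0.09, -0.03, -0.03] pos [-0.0003, 0.0006, 0.0126]
```

Inserted freely. Lower it until nearly seated, release and rise.

Call:
{"name": "arm_command", "arguments": {
  "delta_rot": [
    [0,0,0],
    [0,0,0],
    [0,0,0],
    [0,0,0],
    [0,0,0],
    [0,0,0],
    [0,0,0],
    [0,0,0],
    [0,0,0],
    [0,0,0],
    [0,0,0],
    [0,0,0]
  ],
  "delta_pos": [
    [0,0.0005,0.003],
    [0,0.0005,0.006],
    [0,0.0005,0.009],
    [0,0.0005,0.0125],
    [0,0.0005,0.0125],
    [0,0.0005,0.0125],
    [0,0.0005,0.0125],
    [0,0.0005,0.0125],
    [0,0.0005,0.0125],
    [0,0.0005,0.0],
    [0,0.0005,-0.04],
    [0,0.0005,-0.07]
  ],
  "gripper": [1,1,1,1,1,1,0.3,0.3,0.3,0.3,0.3,0.3]
}}

```text
time: 39.65
position: [0.5096, -0.1105, 0.1231]
tool_rot: [0.738, 0.675, 0.0, 0.001]
ft_force: [1.0, -0.8, 0.3]
grip_width: 0.0302
grip_force: 0.0
```

Call:
{"name": "arm_command", "arguments": {
  "delta_rot": [
    [0,0,0],
    [0,0,0],
    [0,0,0],
    [0,0,0],
    [0,0,0],
    [0,0,0],
    [0,0,0],
    [0,0,0],
    [0,0,0],
    [0,0,0],
    [0,0,0],
    [0,0,0]
  ],
  "delta_pos": [
    [0.03,0,-0.02],
    [0.07,0,-0.02],
    [0.11,0,-0.02],
    [0.15,0,-0.02],
    [0.19,0,-0.02],
    [0.23,0,-0.02],
    [0.27,0,-0.02],
    [0.31,0,-0.02],
    [0.33,0,-0.02],
    [0.33,0,-0.02],
    [0.33,0,-0.02],
    [0.33,0,-0.02]
  ],
  "gripper": [0.1,0.1,0.1,0.1,0.1,0.1,0.1,0.1,0.1,0.1,0.1,0.1]
}}

```text
time: 40.65
position: [0.5378, 0.2185, 0.142]
tool_rot: [0.737, 0.675, 0.0, 0.001]
ft_force: [-0.7, -0.1, 0.2]
grip_width: 0.039
grip_force: 0.0
```

```bash
python3 f.py f8.png
python3 - <<'E'
from h import *
c={'top':cv2.imread('pics/cur_t.png'),'side':cv2.imread('pics/cur_s.png')}
K={n:cam(n) for n in c}; P={}
for n,im in c.items():
    h=cv2.cvtColor(im,cv2.COLOR_BGR2HSV).astype(int); top=n=='top'
    b=blobs((h[...,0]>98)&(h[...,0]<125)&(h[...,1]>(120 if top else 50))&crop(im,*((335,215,360,240) if top else (330,235,360,262))),5); print(n,b); P[n]=max(b,key=lambda q:q[1][4])[0]
    d=blobs((h[...,2]<80)&crop(im,*((315,250,372,272) if top else (300,240,325,282))),5); print([(q[0],q[1][4],(onz(K[n],*q[0],.045)*1000).round(1)) for q in d])
print(tri(K['top'],P['top'],K['side'],P['side']))
go((.602,-.0655,.13,10.5),(.602,-.0655,.057,10.5))
E
```

```text
avg [0.5376 0.2176 0.1418] sd [0.     0.0001 0.    ] psi 84.85 F [-0.6 -0.2 -0.2]
top [(array([347.1, 225.3]), [344, 222, 7, 8, 47])]
[(array([344.2, 250.4]), 5, array([540.4, -60. ,  45. ])), (array([325.3, 259.6]), 23, array([515. ,  -7.6,  45. ])), (array([362.6, 261.4]), 13, array([ 509.4, -110.2,   45. ])), (array([362.5, 264.7]), 6, array([ 500.2, -109.7,   45. ]))]
side [(array([345. , 245.6]), [343, 244, 5, 5, 21]), (array([343.8, 251. ]), [343, 250, 3, 3, 5])]
[(array([311.7, 248.3]), 9, array([516.1, -15.3,  45. ])), (array([314.8, 269.6]), 5, array([ 509.7, -105.4,   45. ])), (array([314.7, 273.2]), 11, array([ 507. , -119.4,   45. ]))]
(array([ 0.6032322 , -0.06728928,  0.08692075]), np.float64(0.0029534509460043255))
t 41.0 p [0.5375 0.2181 0.1418] psi 84.88 F [-0.6  0.   0.1] w 0.0393 gf 0.0
  rot [0.01, -0.0, 74.38] pos [-0.2767, 0.0895, 0.0118]
  rot [0.01, -0.0, 74.38] pos [-0.2767, 0.0895, 0.0848]
```

View pics/f8.png

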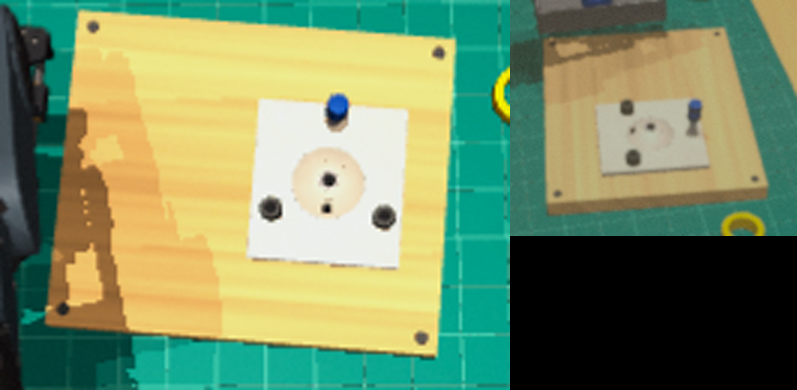

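Both bolts are seated, at (270,208) and (384,217), and the pin is in place at (337,108). Now draw the pin.

Call:
{"name": "arm_command", "arguments": {
  "delta_rot": [
    [0,0,7],
    [0,0,14],
    [0,0,21],
    [0,0,28],
    [0,0,35],
    [0,0,42],
    [0,0,49],
    [0,0,56],
    [0,0,63],
    [0,0,70],
    [0,0,74.4],
    [0,0,74.4]
  ],
  "delta_pos": [
    [-0.03,0.01,0],
    [-0.06,0.02,0],
    [-0.09,0.03,0],
    [-0.125,0.04,0],
    [-0.16,0.05,0],
    [-0.195,0.06,0],
    [-0.23,0.075,0],
    [-0.26,0.085,0],
    [-0.277,0.0895,0],
    [-0.277,0.0895,0],
    [-0.277,0.0895,0.005],
    [-0.277,0.0895,0.01]
  ],
  "gripper": [0.1,0.1,0.1,0.1,0.1,0.1,0.1,0.1,0.1,0.1,0.1,0.1],
  "grip_force": 25
}}

```text
time: 42.0
position: [0.6024, -0.0661, 0.1318]
tool_rot: [0.996, 0.09, 0.0, 0.0]
ft_force: [-0.0, 0.0, 0.5]
grip_width: 0.039
grip_force: 0.0
```

Call:
{"name": "arm_command", "arguments": {
  "delta_rot": [
    [0,0,0],
    [0,0,0],
    [0,0,0],
    [0,0,0]
  ],
  "delta_pos": [
    [0,0,0],
    [0,0,0],
    [0,0,0],
    [0,0,0]
  ],
  "gripper": [0.1,0.1,0.1,0.1]
}}

```text
time: 42.33
position: [0.6023, -0.0645, 0.1319]
tool_rot: [0.996, 0.093, 0.0, 0.0]
ft_force: [0.4, 0.0, 0.5]
grip_width: 0.0393
grip_force: 0.0
```

```bash
python3 -c "
from h import *
avg(2);go((.6028,-.066,.058,10.5))"
```

```text
avg [ 0.6023 -0.0645  0.132 ] sd [0. 0. 0.] psi 10.63 F [ 0.3  0.2 -0. ]
t 42.4 p [ 0.6023 -0.0646  0.132 ] psi 10.63 F [ 0.3  0.2 -0. ] w 0.0393 gf 0.0
  rot [0.01, -0.02, 0.13] pos [0.0002, 0.0015, 0.074]
```

Call:
{"name": "arm_command", "arguments": {
  "delta_rot": [
    [0,0,0],
    [0,0,0],
    [0,0,0],
    [0,0,0],
    [0,0,0],
    [0,0,0],
    [0,0,0],
    [0,0,0],
    [0,0,0],
    [0,0,0],
    [0,0,0],
    [0,0,0]
  ],
  "delta_pos": [
    [0,0.001,0.02],
    [0,0.001,0.04],
    [0,0.001,0.06],
    [0,0.001,0.073],
    [0,0.001,0.073],
    [0,0.001,0.073],
    [0,0.001,0.073],
    [0,0.001,0.073],
    [0,0.001,0.073],
    [0,0.001,0.073],
    [0,0.001,0.073],
    [0,0.001,0.073]
  ],
  "gripper": [0.1,0.1,0.1,0.1,0.1,0.1,1,1,1,1,1,1]
}}

```text
time: 43.43
position: [0.6029, -0.0656, 0.0596]
tool_rot: [0.996, 0.092, 0.001, 0.0]
ft_force: [0.1, 1.5, 3.6]
grip_width: 0.0195
grip_force: 24.8
```

Call:
{"name": "arm_command", "arguments": {
  "delta_rot": [
    [0,0,0],
    [0,0,0],
    [0,0,0],
    [0,0,0],
    [0,0,0],
    [0,0,0],
    [0,0,0],
    [0,0,0],
    [0,0,0],
    [0,0,0]
  ],
  "delta_pos": [
    [0,0,0],
    [0,0,-0.01],
    [0,0,-0.025],
    [0,0,-0.04],
    [0,0,-0.055],
    [0,0,-0.08],
    [0,0,-0.11],
    [0,0,-0.12],
    [0,0,-0.12],
    [0,0,-0.12]
  ],
  "gripper": [1,1,1,1,1,1,1,1,1,1]
}}

```text
time: 44.27
position: [0.602, -0.0659, 0.1786]
tool_rot: [0.996, 0.092, -0.0, 0.0]
ft_force: [-1.2, -0.5, -1.2]
grip_width: 0.0192
grip_force: 24.8
```

```bash
python3 -c "
from h import *
avg(2);go((.5285,-.3110,.18,10.5))"
```

```text
avg [ 0.6011 -0.0656  0.1772] sd [0.0002 0.0001 0.0003] psi 10.57 F [ 0.4 -0.6 -2.3]
t 44.4 p [ 0.6009 -0.0655  0.1769] psi 10.57 F [ 0.4 -0.6 -2.3] w 0.0193 gf 24.8
  rot [-0.09, 0.2, 0.07] pos [-0.1162, 0.228, -0.0031]
```

Call:
{"name": "arm_command", "arguments": {
  "delta_rot": [
    [0,0,0],
    [0,0,0],
    [0,0,0],
    [0,0,0],
    [0,0,0],
    [0,0,0],
    [0,0,0],
    [0,0,0],
    [0,0,0],
    [0,0,0],
    [0,0,0],
    [0,0,0]
  ],
  "delta_pos": [
    [-0.015,0.03,0],
    [-0.03,0.06,0],
    [-0.045,0.09,0],
    [-0.06,0.12,0],
    [-0.075,0.15,0],
    [-0.095,0.185,0],
    [-0.11,0.215,0],
    [-0.1162,0.228,0],
    [-0.1162,0.228,0.02],
    [-0.1162,0.228,0.05],
    [-0.1162,0.228,0.05],
    [-0.1162,0.228,0.05]
  ],
  "gripper": [1,1,1,1,1,1,1,1,1,1,1,1]
}}

```text
time: 45.37
position: [0.5281, -0.3093, 0.1259]
tool_rot: [0.996, 0.092, -0.003, -0.003]
ft_force: [-0.6, 0.0, -0.6]
grip_width: 0.0194
grip_force: 24.8
```

```bash
python3 -c "
from h import *
p=avg(3);go((.5287,-.3112,.11,10.5)); c=cam('side'); im=c['pixels']; cv2.imwrite('pics/s9.png',im)
print('tip',proj(c,p-[0,0,.0596]),'top shank',proj(c,p),'hole',proj(c,(.5287,-.3112,.042)))
cv2.imwrite('pics/s9c.png',cv2.resize(im[260:370,265:375],None,fx=5,fy=5,interpolation=cv2.INTER_CUBIC))"
```

```text
avg [ 0.5302 -0.3108  0.1287] sd [0.0006 0.0004 0.0008] psi 10.61 F [-0.1  0.5  0.1]
t 45.5 p [ 0.5308 -0.3112  0.1297] psi 10.62 F [-0.1  0.5  0.1] w 0.0195 gf 24.8
  rot [0.07, -0.06, 0.12] pos [-0.0021, -0.0004, 0.0196]
tip [337.3863753  319.83513934] top shank [338.03633168 303.97357159] hole [336.5395602  326.88989548]
```

View pics/s9c.png

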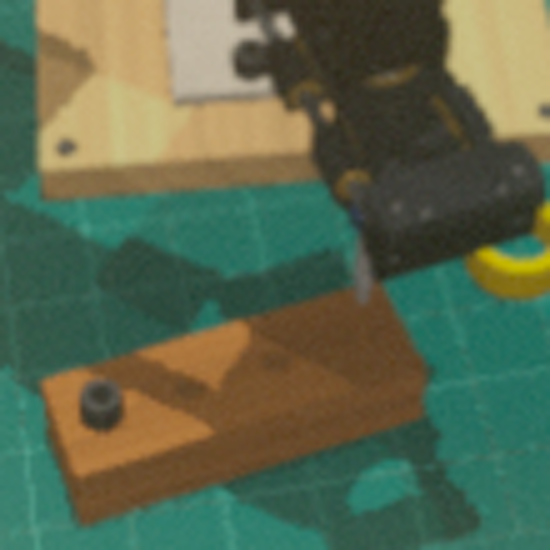

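The pin hangs straight, with its tip at crop (364,300), just short of the rack's far hole as predicted. Correct the position and insert.

Call:
{"name": "arm_command", "arguments": {
  "delta_rot": [
    [0,0,0],
    [0,0,0],
    [0,0,0],
    [0,0,0],
    [0,0,0],
    [0,0,0],
    [0,0,0],
    [0,0,0]
  ],
  "delta_pos": [
    [-0.002,-0.0004,0],
    [-0.002,-0.0004,0.01],
    [-0.002,-0.0004,0.02],
    [-0.002,-0.0004,0.03],
    [-0.002,-0.0004,0.035],
    [-0.002,-0.0004,0.04],
    [-0.002,-0.0004,0.04],
    [-0.002,-0.0004,0.04]
  ],
  "gripper": [1,1,1,1,1,1,1,1]
}}

```text
time: 46.23
position: [0.528, -0.3112, 0.0882]
tool_rot: [0.996, 0.092, -0.0, -0.0]
ft_force: [1.1, 0.9, -1.3]
grip_width: 0.0195
grip_force: 24.8
```

```bash
python3 -c "
from h import *
avg(2);go((.5287,-.3112,.067,10.5))"
```

```text
avg [ 0.528  -0.3112  0.0886] sd [0.     0.     0.0001] psi 10.57 F [ 0.8 -0.4 -1.4]
t 46.3 p [ 0.528  -0.3113  0.0887] psi 10.57 F [ 0.8 -0.4 -1.4] w 0.019 gf 24.8
  rot [-0.0, -0.0, 0.07] pos [0.0007, 0.0001, 0.0217]
```

Tip is 13 mm into the hole with no contact force; seat it and release.

Call:
{"name": "arm_command", "arguments": {
  "delta_rot": [
    [0,0,0],
    [0,0,0],
    [0,0,0],
    [0,0,0],
    [0,0,0],
    [0,0,0],
    [0,0,0],
    [0,0,0],
    [0,0,0],
    [0,0,0]
  ],
  "delta_pos": [
    [0.0005,0,0.005],
    [0.0005,0,0.01],
    [0.0005,0,0.015],
    [0.0005,0,0.019],
    [0.0005,0,0.0215],
    [0.0005,0,0.0225],
    [0.0005,0,0.0225],
    [0.0005,0,0.0225],
    [0.0005,0,0.0225],
    [0.0005,0,0.0225]
  ],
  "gripper": [1,1,1,1,1,1,1,1,1,1]
}}

```text
time: 47.17
position: [0.5284, -0.3111, 0.0662]
tool_rot: [0.996, 0.092, 0.0, 0.0]
ft_force: [1.7, -0.8, -1.6]
grip_width: 0.0196
grip_force: 24.8
```

Call:
{"name": "arm_command", "arguments": {
  "delta_rot": [
    [0,0,0],
    [0,0,0],
    [0,0,0],
    [0,0,0],
    [0,0,0],
    [0,0,0],
    [0,0,0],
    [0,0,0],
    [0,0,0],
    [0,0,0],
    [0,0,0]
  ],
  "delta_pos": [
    [0,0,0],
    [0,0,0],
    [0,0,0],
    [0,0,0],
    [0,0,0],
    [0,0,-0.02],
    [0,0,-0.05],
    [0,0,-0.07],
    [0,0,-0.07],
    [0,0,-0.07],
    [0,0,-0.07]
  ],
  "gripper": [0.1,0.1,0.1,0.1,0.1,0.1,0.1,0.1,0.1,0.1,0.1]
}}

```text
time: 48.08
position: [0.5278, -0.3106, 0.1357]
tool_rot: [0.996, 0.092, -0.001, -0.0]
ft_force: [0.8, 0.1, 0.1]
grip_width: 0.0389
grip_force: 0.0
```

```bash
python3 -c "
from h import *
avg(2);go((.3958,-.334,.13,10.5),(.3958,-.334,.0455,10.5))"
```

```text
avg [ 0.5275 -0.3104  0.1349] sd [0.     0.     0.0001] psi 10.57 F [-0.1 -0.1 -0.9]
t 48.2 p [ 0.5274 -0.3104  0.1348] psi 10.57 F [-0.1 -0.1 -0.9] w 0.0389 gf 0.0
  rot [-0.14, 0.11, 0.07] pos [-0.1337, -0.0009, 0.0051]
  rot [-0.14, 0.11, 0.07] pos [-0.1336, -0.0007, 0.0896]
```

Call:
{"name": "arm_command", "arguments": {
  "delta_rot": [
    [0,0,0],
    [0,0,0],
    [0,0,0],
    [0,0,0],
    [0,0,0],
    [0,0,0],
    [0,0,0],
    [0,0,0],
    [0,0,0],
    [0,0,0]
  ],
  "delta_pos": [
    [-0.03,0,0],
    [-0.06,0,0],
    [-0.09,0,0],
    [-0.12,0,0],
    [-0.134,-0.001,0],
    [-0.134,-0.001,0.025],
    [-0.134,-0.001,0.05],
    [-0.134,-0.001,0.05],
    [-0.134,-0.001,0.05],
    [-0.134,-0.001,0.05]
  ],
  "gripper": [0.1,0.1,0.1,0.1,0.1,0.1,0.1,0.1,0.1,0.1]
}}

```text
time: 49.02
position: [0.397, -0.3349, 0.0864]
tool_rot: [0.996, 0.092, 0.0, 0.0]
ft_force: [-0.1, 0.3, -0.5]
grip_width: 0.0394
grip_force: 0.0
```

```bash
python3 -c "
from h import *
avg(2);go((.3958,-.334,.0455,10.5))"
```

```text
avg [ 0.3973 -0.3353  0.087 ] sd [0.0001 0.     0.0001] psi 10.6 F [-0.  -0.9 -0.5]
t 49.1 p [ 0.3974 -0.3353  0.0872] psi 10.6 F [-0.  -0.9 -0.5] w 0.0392 gf 0.0
  rot [0.11, -0.06, 0.1] pos [-0.0014, -0.0016, 0.0417]
```

Call:
{"name": "arm_command", "arguments": {
  "delta_rot": [
    [0,0,0],
    [0,0,0],
    [0,0,0],
    [0,0,0],
    [0,0,0],
    [0,0,0],
    [0,0,0],
    [0,0,0],
    [0,0,0],
    [0,0,0],
    [0,0,0]
  ],
  "delta_pos": [
    [-0.0014,-0.0014,0],
    [-0.0014,-0.0014,0.02],
    [-0.0014,-0.0014,0.036],
    [-0.0014,-0.0014,0.0415],
    [-0.0014,-0.0014,0.0415],
    [-0.0014,-0.0014,0.0415],
    [-0.0014,-0.0014,0.0415],
    [-0.0014,-0.0014,0.0415],
    [-0.0014,-0.0014,0.0415],
    [-0.0014,-0.0014,0.0415],
    [-0.0014,-0.0014,0.0415]
  ],
  "gripper": [0.1,0.1,0.1,0.1,0.1,1,1,1,1,1,1],
  "grip_force": 20
}}

```text
time: 50.03
position: [0.3952, -0.334, 0.0454]
tool_rot: [0.996, 0.092, 0.0, 0.001]
ft_force: [0.9, -0.2, 5.0]
grip_width: 0.0196
grip_force: 20.0
```

```bash
python3 -c "
from h import *
avg(2);go((.3958,-.334,.15,10.5),(.6018,-.0655,.15,10.5))"
```

```text
avg [ 0.3952 -0.334   0.0454] sd [0. 0. 0.] psi 10.57 F [-0.9  0.2  6.1]
t 50.1 p [ 0.3952 -0.334   0.0454] psi 10.57 F [-0.9  0.2  6.1] w 0.019 gf 20.0
  rot [0.07, -0.04, 0.07] pos [0.0006, 0.0002, -0.1046]
  rot [0.07, -0.04, 0.07] pos [0.2524, -0.226, -0.1047]
```

Call:
{"name": "arm_command", "arguments": {
  "delta_rot": [
    [0,0,0],
    [0,0,0],
    [0,0,0],
    [0,0,0],
    [0,0,0],
    [0,0,0],
    [0,0,0],
    [0,0,0],
    [0,0,0],
    [0,0,0],
    [0,0,0],
    [0,0,0]
  ],
  "delta_pos": [
    [0,0,-0.025],
    [0,0,-0.06],
    [0,0,-0.1],
    [0.02,-0.03,-0.105],
    [0.045,-0.055,-0.105],
    [0.075,-0.08,-0.105],
    [0.1,-0.105,-0.105],
    [0.13,-0.13,-0.105],
    [0.16,-0.155,-0.105],
    [0.19,-0.18,-0.105],
    [0.22,-0.205,-0.105],
    [0.252,-0.226,-0.105]
  ],
  "gripper": [1,1,1,1,1,1,1,1,1,1,1,1]
}}

```text
time: 51.13
position: [0.6009, -0.0627, 0.1492]
tool_rot: [0.996, 0.092, -0.001, -0.0]
ft_force: [-0.5, -0.6, -0.4]
grip_width: 0.0191
grip_force: 20.0
```

Call:
{"name": "arm_command", "arguments": {
  "delta_rot": [
    [0,0,0],
    [0,0,0],
    [0,0,0],
    [0,0,0],
    [0,0,0]
  ],
  "delta_pos": [
    [0,0,0.03],
    [0,0,0.06],
    [0,0,0.06],
    [0,0,0.06],
    [0,0,0.06]
  ],
  "gripper": [1,1,1,1,1]
}}

```text
time: 51.55
position: [0.6014, -0.0656, 0.0904]
tool_rot: [0.996, 0.092, 0.0, 0.0]
ft_force: [-1.3, 0.1, -0.6]
grip_width: 0.0189
grip_force: 20.0
```

```bash
python3 -c "
from h import *
avg(2);go((.6018,-.0655,.072,10.5)); c=cam('side'); im=c['pixels']; t=cam('top')['pixels']
a=cv2.resize(im[215:345,290:380],None,fx=4,fy=4,interpolation=cv2.INTER_CUBIC); cv2.imwrite('pics/s10c.png',a)
p=status.get_obs()['position']; print('end',proj(c,(p[0],p[1],p[2]-.0335)),'hole',proj(c,(.6018,-.0655,.034)))"
```

```text
avg [ 0.6021 -0.0661  0.0913] sd [0.0001 0.0001 0.0002] psi 10.52 F [-0.2  0.5 -0.5]
t 51.6 p [ 0.6022 -0.0661  0.0915] psi 10.51 F [-0.2  0.5 -0.5] w 0.0192 gf 20.0
  rot [0.09, -0.17, 0.01] pos [-0.0003, -0.0007, 0.0195]
end [343.66236629 252.88392407] hole [343.24623494 258.74189648]
```

View pics/s10c.png

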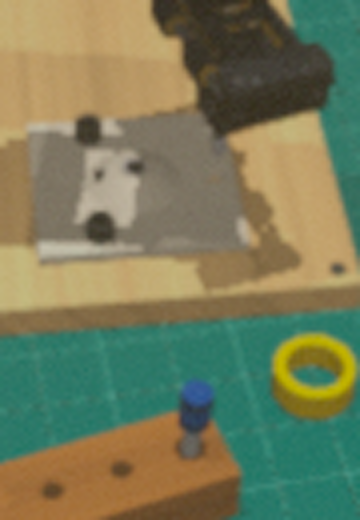

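The pin is back upright in the rack at (195,415), both bolts sit on the foot, and the third bolt hangs over hole 0.

Call:
{"name": "arm_command", "arguments": {
  "delta_rot": [
    [0,0,0],
    [0,0,0],
    [0,0,0],
    [0,0,0],
    [0,0,0],
    [0,0,0],
    [0,0,0],
    [0,0,0],
    [0,0,0],
    [0,0,0],
    [0,0,0],
    [0,0,0]
  ],
  "delta_pos": [
    [-0.0006,-0.0006,0],
    [-0.0006,-0.0006,0.01],
    [-0.0006,-0.0006,0.018],
    [-0.0006,-0.0006,0.022],
    [-0.0006,-0.0006,0.026],
    [-0.0006,-0.0006,0.029],
    [-0.0006,-0.0006,0.032],
    [-0.0006,-0.0006,0.035],
    [-0.0006,-0.0006,0.038],
    [-0.0006,-0.0006,0.04],
    [-0.0006,-0.0006,0.04],
    [-0.0006,-0.0006,0.04]
  ],
  "gripper": [1,1,1,1,1,1,1,1,1,1,1,1]
}}

```text
time: 52.75
position: [0.6004, -0.0647, 0.0497]
tool_rot: [0.996, 0.092, -0.0, -0.0]
ft_force: [0.4, 0.1, -0.2]
grip_width: 0.0188
grip_force: 20.0
```

```bash
python3 -c "
from h import *
avg(2);go((.6015,-.0655,.0387,10.5))"
```

```text
avg [ 0.6006 -0.0648  0.0498] sd [0. 0. 0.] psi 10.57 F [ 0.5  0.  -0.1]
t 52.9 p [ 0.6006 -0.0648  0.0499] psi 10.57 F [ 0.5  0.  -0.1] w 0.0192 gf 20.0
  rot [0.01, -0.02, 0.07] pos [0.0007, 0.0009, 0.0112]
```

Call:
{"name": "arm_command", "arguments": {
  "delta_rot": [
    [0,0,0],
    [0,0,0],
    [0,0,0],
    [0,0,0],
    [0,0,0],
    [0,0,0],
    [0,0,0],
    [0,0,0],
    [0,0,0],
    [0,0,0],
    [0,0,0],
    [0,0,0]
  ],
  "delta_pos": [
    [0.0004,0.0005,0.003],
    [0.0004,0.0005,0.006],
    [0.0004,0.0005,0.009],
    [0.0004,0.0005,0.0112],
    [0.0004,0.0005,0.0112],
    [0.0004,0.0005,0.0112],
    [0.0004,0.0005,0.0112],
    [0.0004,0.0005,0.0112],
    [0.0004,0.0005,0.0112],
    [0.0004,0.0005,0.0],
    [0.0004,0.0005,-0.04],
    [0.0004,0.0005,-0.07]
  ],
  "gripper": [1,1,1,1,1,1,0.3,0.3,0.3,0.3,0.3,0.3]
}}

```text
time: 53.85
position: [0.6006, -0.0651, 0.1211]
tool_rot: [0.996, 0.092, -0.001, -0.0]
ft_force: [0.4, 0.3, 0.6]
grip_width: 0.0303
grip_force: 0.0
```

Call:
{"name": "arm_command", "arguments": {
  "delta_rot": [
    [0,0,0],
    [0,0,0],
    [0,0,0],
    [0,0,0],
    [0,0,0],
    [0,0,0],
    [0,0,0],
    [0,0,0],
    [0,0,0],
    [0,0,0],
    [0,0,0],
    [0,0,0]
  ],
  "delta_pos": [
    [0,-0.03,-0.03],
    [0,-0.07,-0.05],
    [0,-0.11,-0.05],
    [0,-0.15,-0.05],
    [0,-0.19,-0.05],
    [0,-0.22,-0.05],
    [0,-0.25,-0.05],
    [0,-0.25,-0.05],
    [0,-0.25,-0.05],
    [0,-0.25,-0.05],
    [0,-0.25,-0.05],
    [0,-0.25,-0.05]
  ],
  "gripper": [0.1,0.1,0.1,0.1,0.1,0.1,0.1,0.1,0.1,0.1,0.1,0.1]
}}

```text
time: 54.85
position: [0.5555, 0.1793, 0.1699]
tool_rot: [0.996, 0.091, 0.0, 0.0]
ft_force: [0.3, -0.4, -0.2]
grip_width: 0.0392
grip_force: 0.0
```

```bash
python3 -c "
from h import *
a=cam('top')['pixels'][170:330,165:465]; b=cam('side')['pixels'][160:370,240:400]
a=cv2.resize(a,(480,256),interpolation=cv2.INTER_CUBIC); b=cv2.resize(b,None,fx=2,fy=2,interpolation=cv2.INTER_CUBIC)
a=cv2.copyMakeBorder(a,0,b.shape[0]-256,0,0,0); cv2.imwrite('pics/fin.png',np.hstack([a,b])); go()"
```

```text
t 55.0 p [0.5554 0.1794 0.1698] psi 10.46 F [-0.1  0.6 -0.6] w 0.0392 gf 0.0
```

View pics/fin.png

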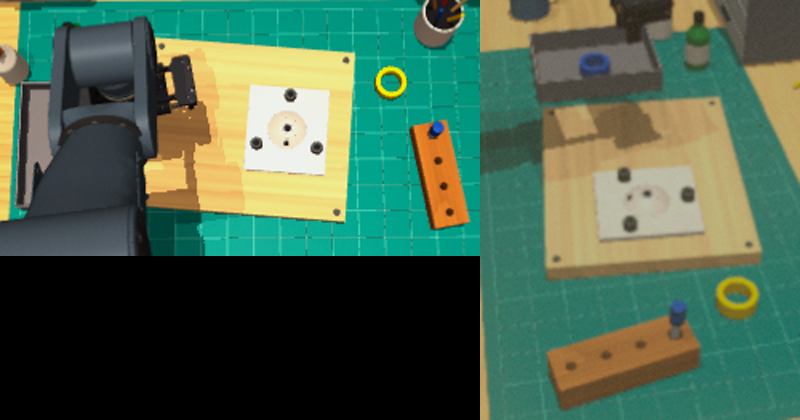

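The final views show three bolt heads on the foot at (290,95), (256,143) and (316,148). The pin stands in the rack at (677,315), the tape is in the tray at (595,63), and the board is otherwise clear.

```bash
python3 -c "
from h import *
print(robot.hand_in())"
```

```text
the job is handed in; nothing more can be done
None
```

The job is handed in at about 55 s: the tape is in the tray, the foot is over its holes, three bolts are seated on it, and the pin is back upright in its rack hole; hand-in returned no verdict.

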